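Snap the cover into the spares case with the hand pusher

ROBOT

A 6-joint arm with a two-finger parallel gripper is mounted at the origin on a cart in front of the work surface, level with it; the furniture and walls round the work are solid. World frame = base frame: x ahead of the robot, y to its left, z up, the work surface at z = 0. Lengths are in m, angles in rad, forces in N, time in s.
With the tool pointing down it reaches from about 0.35 to 0.975 m from the base axis. Payload 4.9 kg.
Tool frame: the origin (TCP) lies midway between the tips of the shut fingers; the grasp point (between the pads) lies 19 mm behind it; z points along the fingers, y is the line along which they close (so a half turn about z gives the same grasp; the last joint's range is limited). The gripper opens to 85 mm and grips with 20 to 120 N. Pads are 22 mm wide; open, the fingers measure 114 mm over their backs; the gripper's body (76 mm by 85 mm) begins 54 mm behind the grasp point. The pads swing forward as they close: fully open they stand 13 mm farther back than shut.
Start: joints at [1.201, 0.053, 1.613, -0, 1.476, -0.119], TCP at [0.155, 0.605, 0.231] pointing down, gripper open.
Joint ranges: [-3.01, 3.01], [-1.01, 2.22], [0.06, 2.58], [-1.02, 4.17], [0.09, 2.62], [-3.14, 3.14]. Speed limits (rad/s): [2.57, 2.57, 3.14, 3.14, 3.14, 3.14].

INTERFACE

Orientations are given as a rotation vector (axis times angle).
In Python, from station import ctrl, optics, job gives the robot as it stands.
- The arm moves only by the shell command python3 -m jog 'ROWS' [OPENING] [FORCE]. ROWS is JSON, a list of rows, each a list of 2 entries, a list of its own where there are three numbers: the shift along the tool's x, y, z in m, then the turn, a rotation vector about the tool's x, y, z in rad. A call has 1 to 5 rows; each row is the pose to reach, as a shift and turn from the pose commanded when the call began, along the tool's axes at that moment; what a row does not reach only later rows make up. A row lasts 1/10 s, in which the tool goes at most 50 mm and 8.59 degrees, less where a joint would pass 70% of its speed; a pose out of reach is approached as far as the arm can. A call with a gripper value outside its range is refused whole. OPENING is the opening, from 0 (shut) to 1 (fully open), set as the call begins (- or left out, the last holds). The fingers move at their own pace and stop on an object; FORCE is the grip in N (left out, the last holds). Time passes only in rows, so rows that repeat a pose let the fingers close. It gives the time, the measured TCP pose, the force, the opening and the grip force at its end, in the units of the state.
- ctrl.get_obs(): the state, without advancing time (a new reading comes with each control period).
- optics.get_image(name): name is "scene" or "top" or "wrist"; returns a dict with "image" (384x512x3 uint8, blue, green, red), "fx", "fy", "cx", "cy" (pixels), "D" ([k1, k2, p1, p2, k3] as OpenCV has them; the pictures are not rectified), "rvec" (rotation vector, rad) and "tvec" (3), from world to camera coordinates, as OpenCV has them; the wrist camera has in their place "mount" (4x4, takes a point from camera to tool coordinates, whose origin is the TCP and whose axes are the flange's). Camera axes: x right, y down, z forward; pixel columns grow to the right and rows downward; lengths in m; the calibration is good to about 2 mm. A picture is of the moment at which its call begins: read the wrist's pose just before it. There is no depth.
- job.finish_job(): hands the job in; it is judged then, once.
The state is a dict: "t": time; "q": joint angles; "dq": joint speeds; "effort": joint torques, N m; "tool_pos": TCP position; "tool_rot": TCP orientation; "contact_force": force on the tool from outside, world axes, zero at the start; "wrist_torque": the same for the moment, N m; "opening": finger opening in m; "grip_force": force on a finger pad.
Only numpy, scipy, OpenCV 4.12 (cv2) and the standard library are available. Lean on these libraries where they do the work, as an engineer would, in place of code of your own. Each camera call takes 0.05 s, during which the arm holds its last target. There are 200 camera calls.

TASK

Pack the spares case: lay the yellow cover, rib up, on top of its two red spring clips and let go, then take the wooden-handled pusher and with it, not with the fingers, press the cover straight down until it is fully home and both clips have snapped over its ends. Finally stand the pusher back upright in its round black rest, without knocking the steel hub or the marker about.

Things in the scene. Friction and masses are not known exactly. Their poses are not given: they have to be found in the camera images.
- case: grey tray fixed to the bench, 160 (x) x 84 (y) mm, a bearing and a gear inside, a red spring clip at each end. Origin: centre of its underside, x along its length, z up. Recess for the cover: 154 x 74 mm, ledge at z = 30 mm, rim at 36 mm (2 mm play each side). Four guide lugs (x = 36 to 52 mm either way, inner faces y = +-37 mm) are straight to z = 50 mm, flared to 58 mm.
- cover: yellow plate 150 (x) x 70 (y) x 6 mm, 0.12 kg; central grip rib on top 50 (x) x 14 (y) mm, z = 6 to 26 mm. Origin: centre of its underside, z up. Fits the case either way round, long sides together. On the clips its underside rests about 46 mm above the bench; home: 30 mm. Snaps in at 5 to 10 N over one end (up to 20 N in the middle), any end first; the other end may follow or stay up. It can stick half way.
- pad_a (a point): centre of the ringed press pad on the cover's top face, 48 mm from the cover's centre along its +x; 36 mm above the bench when home, about 52 mm while the cover rests on the clips. The pusher's foot clears rib and clip here by 8 mm.
- pad_b (a point): the same for the other pad, at the cover's -x.
- clip_a (a joint): red spring clip at the case's +x end, 26 mm wide, 57 mm high, from x = 71 to 93 mm, hook pointing inwards. Its slope for the cover's edge runs from the tip (x = 71, z = 39 mm) out to x = 79, z = 53 mm. Value: 0 m = sprung in (closed), to 0.007 as it is pushed outwards; about 0.004 while the cover's edge passes.
- clip_b (a joint): the same clip, mirrored, at the case's -x end.
- pusher: loose hand pusher, 100 mm tall, 0.15 kg, standing upright: round foot 30 mm in diameter and 38 mm high (black rubber sole, steel), above it a round wooden handle 22 mm in diameter from z = 38 to 100 mm. Origin: centre of the sole, z up along the handle. Gripped just above the shoulder (z = 38 mm) the fingertips can push on the shoulder.
- pusher_rest: round black dish fixed to the bench, 84 mm outside, 72 mm inside diameter, rim 9 mm high, floor 4 mm thick on which the pusher stands. Origin: centre of its underside.
- hub: bystander: machined steel hub, 70 mm wide, 35 mm high; origin under its centre
- marker: bystander: black and white felt marker lying on the bench, 141 x 17 mm; origin under its centre

How it is judged:
On the way, in this order (a step that is already met when the one before it is completed fails the run):
1. the cover lies on both clips over the case, let go, not yet pressed in (horizontal distance between cover and case below 0.012 m and angle between the x axis of cover and the x axis of case, either way round below 0.1 rad and z of pad_a in the frame of case between 0.045 and 0.06 m and z of pad_b in the frame of case between 0.045 and 0.06 m and contact force between the fingers and cover below 0.1 N and linear speed of cover below 0.02 m/s), for 0.1 s.
2. the pusher presses on the cover while at least one end is still up (horizontal distance between cover and case below 0.012 m and angle between the x axis of cover and the x axis of case, either way round below 0.1 rad and z of any of pad_a, pad_b in the frame of case above 0.041 m and contact force between pusher and cover above 2.5 N).
3. the cover is home and both clips have snapped over it (z of each of pad_a, pad_b in the frame of case below 0.0385 m and value of joint each of clip_a, clip_b below 0.002 m and horizontal distance between cover and case below 0.006 m and angle between cover's own z axis and vertical below 0.04 rad), for 0.1 s.
At the end, for the whole second after the job is handed in: Cover home: both pads within 2.5 mm of 36 mm above the bench, centred within 6 mm, level within 0.04 rad, both clips back within 2 mm. Pusher upright (within 0.12 rad), at rest on the floor of its rest, within 25 mm of its centre. Nothing moving (all of step 3 and angle between pusher's own z axis and vertical below 0.12 rad and horizontal distance between pusher and pusher_rest below 0.025 m and height (world z) of pusher below 0.01 m and linear speed of each of pusher, cover below 0.02 m/s); the robot touches nothing.
It fails at once if the fingers touch the cover while an end of it is pressed in (the pusher must do the pressing) (contact force between the fingers and cover above 1 N and horizontal distance between cover and case below 0.02 m and z of any of pad_a, pad_b in the frame of case below 0.0395 m).
It fails at once if a bystander (hub or marker) is moved by more than 30 mm (distance of any of hub, marker from where it was at the start of the episode above 0.03 m).
It also fails if it takes over 72 s, if anything falls off the work surface, if the arm or the gripper's body presses on something with over 40 N, if the wrist force passes 120 N, or if a joint passes its speed limit or range.

## Working session

There is one attempt and no reset: what is moved stays moved. The work goes in short steps, Python scripts to look and compute and a shell command to move; the robot and the scene stay as the last step left them, time stands still between calls to the robot, and variables do not carry over. Pictures are saved under pics/ and viewed, at most 10 in all, crops included, and the job is handed in when it is done.

```bash
mkdir -p pics; python3 - <<'E'
from station import ctrl, optics
import cv2,numpy as np,pickle
o=ctrl.get_obs();print(o)
ims={n:optics.get_image(n) for n in("scene","top","wrist")}
pickle.dump((o,ims),open("first.pkl","wb"))
cv2.imwrite("pics/top0.png",ims["top"]["image"])
cv2.imwrite("pics/scene0.png",ims["scene"]["image"])
for n in ims: print({k:v for k,v in ims[n].items() if k!="image"})
E
```

```text
{'t': 0.0, 'q': array([ 1.20101975e+00,  5.33530012e-02,  1.61430637e+00, -7.43659503e-06,
        1.47597707e+00, -1.18994779e-01]), 'dq': array([-3.78484822e-04,  2.01732605e-03,  2.51733697e-03,  1.52301721e-03,
       -6.23491924e-05, -3.02554273e-04]), 'effort': array([ 1.92663215e-04, -3.93698072e+01, -3.70165980e+01, -1.54681502e-04,
        7.30950764e-03, -8.22176077e-06]), 'tool_pos': array([0.15487283, 0.60486528, 0.23005801]), 'tool_rot': array([-0.3928334 , -3.11644266,  0.00311731]), 'contact_force': array([ 0.25082656,  0.78067327, -0.40829038]), 'wrist_torque': array([-0.05609834,  0.06250404,  0.0107045 ]), 'grip_force': 0.0, 'opening': 0.08524869508788253}
{'fx': 407.59666580792606, 'fy': 407.59666580792606, 'cx': 255.16484304560294, 'cy': 190.2469499256985, 'D': array([0.05059258, 0.        , 0.        , 0.        , 0.        ]), 'rvec': array([ 1.97475852, -0.94302837,  0.53675395]), 'tvec': array([-0.40943778,  0.19367192,  1.34771736])}
{'fx': 488.2294538367918, 'fy': 488.2294538367918, 'cx': 246.49337353665226, 'cy': 191.04121847357894, 'D': array([-0.04729446,  0.        ,  0.        ,  0.        ,  0.        ]), 'rvec': array([ 2.13901344, -2.11848501,  0.18649368]), 'tvec': array([-0.13393612,  0.4978487 ,  1.50501096])}
{'fx': 281.9404414850802, 'fy': 281.9404414850802, 'cx': 250.5505078720908, 'cy': 187.5543018996535, 'D': array([-0.07201529,  0.        ,  0.        ,  0.        ,  0.        ]), 'mount': array([[ 3.84101086e-04, -9.65042663e-01, -2.62092563e-01,
         6.69947590e-02],
       [ 9.99999877e-01,  4.53035057e-04, -2.02589187e-04,
         4.68183515e-05],
       [ 3.14244327e-04, -2.62092453e-01,  9.65042718e-01,
        -1.43118053e-01],
       [ 0.00000000e+00,  0.00000000e+00,  0.00000000e+00,
         1.00000000e+00]])}
```

View pics/top0.png

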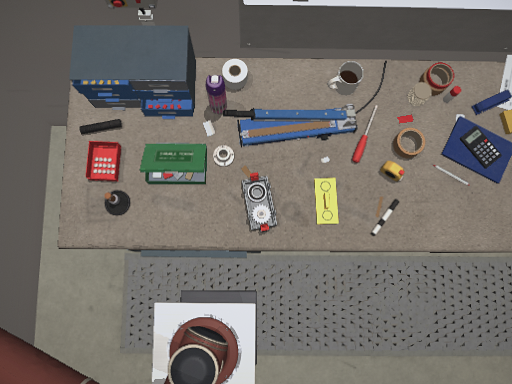

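View pics/scene0.png

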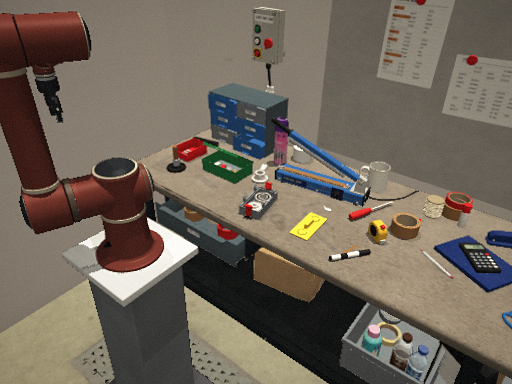

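The top view shows the pusher in its rest at about (117,203), the case at (260,203) with clips at (254,177) and (264,228), the cover at (326,201), the marker at (385,217) and the hub at (224,155). The scene view agrees: the cover lies flat and rib up.

```bash
cat > h.py <<'E'
import cv2,numpy as np
from scipy.spatial.transform import Rotation as R
def cam(im,obs=None):
    K=np.array([[im["fx"],0,im["cx"]],[0,im["fy"],im["cy"]],[0,0,1.]])
    if "mount" in im:
        T=np.eye(4);T[:3,:3]=R.from_rotvec(obs["tool_rot"]).as_matrix();T[:3,3]=obs["tool_pos"]
        T=T@im["mount"];return K,T[:3,:3],T[:3,3]
    A=R.from_rotvec(im["rvec"]).as_matrix();return K,A.T,-A.T@im["tvec"]
def ray(im,px,z,obs=None):
    K,A,c=cam(im,obs);u=cv2.undistortPoints(np.array(px,float).reshape(-1,1,2),K,im["D"])[:,0]
    d=np.c_[u,np.ones(len(u))]@A.T;return c+d*((z-c[2])/d[:,2])[:,None]
def proj(im,P,obs=None):
    K,A,c=cam(im,obs);return cv2.projectPoints((np.atleast_2d(P)-c)@A,np.zeros(3),np.zeros(3),K,im["D"])[0][:,0]
def mask(im,lo,hi):
    return cv2.inRange(cv2.cvtColor(im["image"],cv2.COLOR_BGR2HSV),np.array(lo),np.array(hi))
def blobs(m,amin=15):
    n,l,s,c=cv2.connectedComponentsWithStats(m);return [(c[i],s[i],l==i) for i in range(1,n) if s[i][4]>=amin]
def rect(im,b,z,obs=None):
    cs=cv2.findContours(b.astype(np.uint8),cv2.RETR_EXTERNAL,cv2.CHAIN_APPROX_NONE)[0];c=max(cs,key=cv2.contourArea)
    P=ray(im,c[:,0],z,obs)[:,:2];r=cv2.minAreaRect((P*1000).astype(np.float32));return r
E
python3 - <<'E'
import pickle;from h import *
o,ims=pickle.load(open("first.pkl","rb"));t=ims["top"]
for c,s,b in blobs(mask(t,(22,120,100),(35,255,255)),200): print("yellow",c,s,rect(t,b,.006))
red=cv2.bitwise_or(mask(t,(0,150,90),(8,255,255)),mask(t,(172,150,90),(180,255,255)))
for c,s,b in blobs(red,8):
    if s[4]<150: print("red",c,s,ray(t,c,.055))
for n,p,z in(("case",(260,203),.036),("rest",(117,204),.0),("hub",(224,155),.035),("mk",(385,217),.01)): print(n,ray(t,p,z))
k=mask(t,(0,0,0),(180,255,50))
for c,s,b in blobs(k,60):
    if c[0]<160 and c[1]<260: print("dark",c,s,rect(t,b,.005))
im=cv2.resize(t["image"][140:245,95:405],None,fx=2.55,fy=2.55,interpolation=3);cv2.imwrite("pics/topc.png",im)
E
```

```text
red [116.79166667   1.83333333] [113   0   8   4  24] [[1.15052057 0.32105916 0.055     ]]
red [434.3442623   76.98360656] [428  63  23  24  61] [[ 0.88764334 -0.74892662  0.055     ]]
red [442.625  63.   ] [440  62   7   3   8] [[ 0.93804421 -0.78037921  0.055     ]]
red [455.90740741  89.72222222] [452  86   9   8  54] [[ 0.8441233  -0.81840319  0.055     ]]
red [150. 106.] [149 105   3   3   9] [[0.77582407 0.18827482 0.055     ]]
red [157.33333333 106.11111111] [156 105   4   3   9] [[0.7755923  0.16425605 0.055     ]]
red [164.45454545 106.18181818] [163 105   4   4  11] [[0.77550079 0.14095864 0.055     ]]
red [171.5 106.5] [171 105   2   4   8] [[0.77456623 0.11789428 0.055     ]]
red [405.02105263 118.61052632] [397 115  16   8  95] [[ 0.74153084 -0.64277542  0.055     ]]
red [485.33333333 140.44444444] [484 139   4   4   9] [[ 0.67150486 -0.90325123  0.055     ]]
red [401.27777778 171.88888889] [399 170   5   5  18] [[ 0.56387099 -0.6217923   0.055     ]]
red [166.93548387 175.22580645] [163 173  10   6  31] [[0.54567186 0.12369225 0.055     ]]
red [253.71698113 176.01886792] [250 173   8   8  53] [[ 0.54568216 -0.15156048  0.055     ]]
red [264.14285714 227.11904762] [261 224   8   7  42] [[ 0.38373103 -0.18513431  0.055     ]]
case [[ 0.46236796 -0.17237096  0.036     ]]
rest [[0.45996581 0.29265866 0.        ]]
hub [[ 0.61840949 -0.05520723  0.035     ]]
mk [[ 0.42441165 -0.57653873  0.01      ]]
dark [ 99.         126.77133106] [ 80 119  42  15 293] ((721.5230102539062, 363.261962890625), (28.62896728515625, 138.17202758789062), 11.677482604980469)
dark [118.15229885 203.85632184] [105 191  25  24 348] ((462.09222412109375, 290.111572265625), (74.65323638916016, 79.05145263671875), 54.65972900390625)
```

View pics/topc.png

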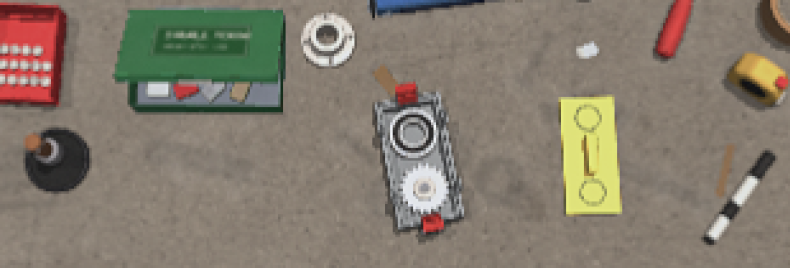

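The crop shows the cover at crop (590,155) with pads at (588,118) and (593,192). The case clips are at (406,93) and (432,222), the rest's dish at (57,160), and the pusher's top at about (31,142).

```bash
cat >> h.py <<'E'
def go(xyz,yaw,obs=None):
    """shift, turn (tool axes) to tool-down pose with tool x at world angle yaw (mod pi)"""
    if obs is None:
        from station import ctrl;obs=ctrl.get_obs()
    A=R.from_rotvec(obs["tool_rot"]);x=A.as_matrix()[:,0];cur=np.arctan2(x[1],x[0])
    yaw+=np.pi*np.round((cur-yaw)/np.pi);c,s=np.cos(yaw),np.sin(yaw)
    B=np.array([[c,s,0],[s,-c,0],[0,0,-1]])
    sh=A.inv().apply(np.array(xyz)-obs["tool_pos"]);tu=(A.inv()*R.from_matrix(B)).as_rotvec()
    print("yaw",yaw.round(3),"shift",sh.round(4),"turn",tu.round(4),"t",round(obs["t"],2))
E
python3 - <<'E'
import pickle;from h import *
o,ims=pickle.load(open("first.pkl","rb"));t=ims["top"]
f=lambda p:np.array(p,float)/2.55+[95,140]
print(t["image"][180:222:6,322])
c=ray(t,[f(p) for p in((560,97),(612,95),(621,213),(567,214))],.006);print(c.round(4),c.mean(0),np.linalg.norm(np.diff(c,axis=0),axis=1))
p=ray(t,[f((588,118)),f((593,192))],.006);print("pads",p,p.mean(0),np.arctan2(*(p[0]-p[1])[1::-1]))
print("push top",ray(t,f((31,142)),.104)); print("rest",ray(t,f((57,160)),.006))
print("joint q1 of x:",R.from_rotvec(o["tool_rot"]).as_matrix().round(3))
go((.45,.2,.25),0,o)
go((p.mean(0)[0],p.mean(0)[1],.2),0,o)
E
```

```text
[[122 229 226]
 [123 229 227]
 [122 227 225]
 [122 228 224]
 [123 228 225]
 [123 227 224]
 [ 94 149 148]]
[[ 0.5512 -0.3513  0.006 ]
 [ 0.5545 -0.4183  0.006 ]
 [ 0.4025 -0.4263  0.006 ]
 [ 0.4006 -0.358   0.006 ]] [ 0.47719004 -0.38848287  0.006     ] [0.06699503 0.1521967  0.06836232]
pads [[ 0.52412292 -0.38680219  0.006     ]
 [ 0.42887701 -0.39139019  0.006     ]] [ 0.47649997 -0.38909619  0.006     ] 0.04813288006867885
push top [[0.46992942 0.29619489 0.104     ]]
rest [[0.46320977 0.29010809 0.006     ]]
joint q1 of x: [[-0.969  0.248 -0.001]
 [ 0.248  0.969 -0.002]
 [ 0.    -0.002 -1.   ]]
yaw 3.142 shift [-0.3864 -0.319  -0.0194] turn [-0.002  -0.0005 -0.2508] t 0.0
yaw 3.142 shift [-0.5582 -0.883   0.0317] turn [-0.002  -0.0005 -0.2508] t 0.0
```

```bash
python3 -m jog '[[[-0.04,-0.03,0],[0,0,-0.03]],[[-0.08,-0.06,0],[0,0,-0.06]],[[-0.12,-0.09,0],[0,0,-0.1]],[[-0.16,-0.12,0],[0,0,-0.15]],[[-0.2,-0.15,0],[0,0,-0.2]]]' 1 30
python3 - <<'E'
from h import *
go((.45,.1,.23),.048)
E
```

```text
t: 0.65
tool_pos: [0.3123, 0.4087, 0.231]
tool_rot: [-0.076, -3.141, 0.0]
contact_force: [-0.1, 0.5, 0.4]
opening: 0.0856
grip_force: 0.0
yaw 3.19 shift [-0.1524 -0.3018  0.0011] turn [-0.0002 -0.     -0.0961] t 0.65
```

```bash
python3 -m jog '[[[-0.02,-0.045,0],[0,0,-0.02]],[[-0.04,-0.09,0],[0,0,-0.04]],[[-0.06,-0.135,0],[0,0,-0.05]],[[-0.08,-0.18,0],[0,0,-0.06]],[[-0.1,-0.225,0],[0,0,-0.08]]]'
python3 -m jog '[[[-0.01,-0.045,0],[0,0,0]],[[-0.02,-0.09,0],[0,0,0]],[[-0.02,-0.135,0],[0,0,0]],[[-0.02,-0.18,0],[0,0,0]],[[-0.02,-0.225,0],[0,0,0]]]'
python3 - <<'E'
from h import *
go((.477,-.389,.18),.048)
E
```

```text
t: 1.15
tool_pos: [0.4002, 0.1788, 0.2312]
tool_rot: [-0.047, 3.141, 0.0]
contact_force: [1.1, 0.5, 0.1]
opening: 0.0853
grip_force: 0.0
t: 1.65
tool_pos: [0.4262, -0.0454, 0.2311]
tool_rot: [-0.046, 3.141, 0.0]
contact_force: [0.3, 0.3, -0.1]
opening: 0.0855
grip_force: 0.0
yaw -3.094 shift [-0.0408 -0.3449  0.0511] turn [ 0.      0.0003 -0.0189] t 1.65
```

```bash
python3 -m jog '[[[0,-0.045,0],[0,0,0]],[[-0.01,-0.09,0],[0,0,0]],[[-0.02,-0.135,0.01],[0,0,-0.01]],[[-0.03,-0.18,0.02],[0,0,-0.02]],[[-0.03,-0.225,0.03],[0,0,-0.02]]]'
python3 -m jog '[[[0,-0.04,0],[0,0,0]],[[0,-0.08,0.01],[0,0,0]],[[0,-0.12,0.02],[0,0,0]],[[0,-0.12,0.02],[0,0,0]],[[0,-0.12,0.02],[0,0,0]]]' 0.4
python3 - <<'E'
from h import *;from station import ctrl,optics
o=ctrl.get_obs();w=optics.get_image("wrist")
cv2.imwrite("pics/w1.png",w["image"])
go((.477,-.389,.03),.048,o)
for c,s,b in blobs(mask(w,(20,80,80),(40,255,255)),1500): print(c,s,rect(w,b,.006,o))
print(proj(w,[[.477,-.389,.006],[.477,-.389,.026]],o))
E
```

```text
t: 2.15
tool_pos: [0.4635, -0.2696, 0.2007]
tool_rot: [-0.078, 3.14, 0.0]
contact_force: [0.2, 0.2, -0.3]
opening: 0.0855
grip_force: 0.0
t: 2.65
tool_pos: [0.4685, -0.3876, 0.1802]
tool_rot: [0.075, -3.139, -0.003]
contact_force: [-0.1, -0.2, -0.8]
opening: 0.0342
grip_force: 0.0
yaw -3.094 shift [-0.0086 -0.0021  0.1502] turn [ 0.002  -0.0013 -0.0001] t 2.65
[250.73319437 174.14108911] [ 219  112   64  127 7676] ((476.784423828125, -386.34344482421875), (149.8479766845703, 70.64222717285156), 2.76342511177063)
[ 66.66458073 258.11472674] [  34  224   73   62 2397] ((593.0689697265625, -622.0850830078125), (79.86610412597656, 93.75249481201172), 53.6312141418457)
[[248.48300755 178.72712914]
 [248.39019329 182.96600099]]
```

View pics/w1.png

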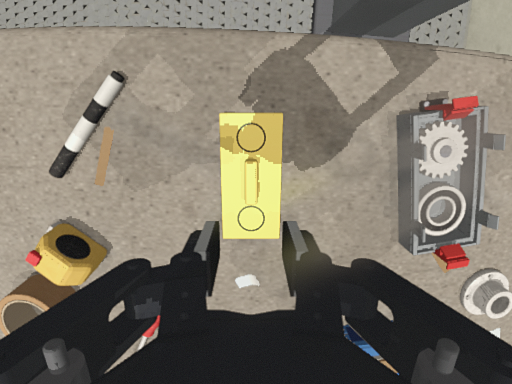

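The wrist view shows the cover at (250,175), rib up and lying between the fingers. Its measured size of 149.8 x 70.6 mm matches, and the rib runs along the tool x axis. I'll descend and grip.

```bash
python3 -m jog '[[[-0.0085,0.0005,0.04],[0,0,0]],[[-0.0085,0.0005,0.08],[0,0,0]],[[-0.0085,0.0005,0.12],[0,0,0]],[[-0.0085,0.0005,0.15],[0,0,0]],[[-0.0085,0.0005,0.162],[0,0,0]]]' 0.4
python3 -m jog '[[[0,0,0.005],[0,0,0]],[[0,0,0.009],[0,0,0]],[[0,0,0.009],[0,0,0]]]'
```

```text
t: 3.2
tool_pos: [0.4761, -0.3833, 0.0161]
tool_rot: [0.08, -3.137, -0.007]
contact_force: [-0.4, -0.0, -0.7]
opening: 0.0343
grip_force: 0.0
t: 3.5
tool_pos: [0.4785, -0.3872, 0.012]
tool_rot: [-0.078, 3.139, -0.003]
contact_force: [0.3, -0.4, -0.1]
opening: 0.0343
grip_force: 0.0
```

```bash
python3 -m jog '[[[0,0,0.003],[0,0,0]],[[0,0,0.003],[0,0,0]],[[0,0,0.003],[0,0,0]],[[0,0,0.003],[0,0,0]],[[0,0,0.003],[0,0,0]]]' 0 40
python3 -m jog '[[[0,0,0],[0,0,0]],[[0,0,-0.02],[0,0,0]],[[0,0,-0.06],[0,0,0]],[[0,0,-0.1],[0,0,0]],[[0,0,-0.1],[0,0,0]]]'
python3 - <<'E'
from h import *;from station import ctrl,optics
o=ctrl.get_obs();w=optics.get_image("wrist");t=optics.get_image("top")
import pickle;pickle.dump((o,w,t),open("b.pkl","wb"));print(o["opening"],o["grip_force"],o["tool_pos"])
for c,s,b in blobs(mask(w,(20,80,80),(40,255,255)),1500): print(c,s,rect(w,b,o["tool_pos"][2]-.003,o))
print(proj(w,[o["tool_pos"]],o))
go((.465,-.168,.18),.205,o)
E
```

```text
t: 4.0
tool_pos: [0.4784, -0.3875, 0.0088]
tool_rot: [-0.077, 3.139, -0.003]
contact_force: [0.7, -0.9, 5.2]
opening: 0.0132
grip_force: 40.3
t: 4.5
tool_pos: [0.4803, -0.3895, 0.1141]
tool_rot: [-0.077, 3.133, -0.013]
contact_force: [0.2, -0.9, 0.1]
opening: 0.013
grip_force: 39.4
0.012962285449652283 39.39181923866272 [ 0.48034115 -0.38947552  0.11409029]
[250.65862088 182.230682  ] [  181    93   140   222 18519] ((469.69134521484375, -389.8096618652344), (130.53628540039062, 70.09093475341797), 2.8623695373535156)
[250.62470862 146.96464646] [ 222  119   58   57 2574] ((431.6815185546875, -391.72747802734375), (28.990224838256836, 29.502124786376953), 2.946108341217041)
[ 32.84250585 278.21135831] [   0  235   80   78 3416] ((520.3512573242188, -529.073486328125), (47.59278869628906, 65.32085418701172), 52.295623779296875)
[[250.16572655 236.54742109]]
yaw -2.937 shift [ 0.0039  0.2214 -0.0678] turn [-0.009   0.0067 -0.1558] t 4.5
```

```bash
python3 -m jog '[[[0,0.03,-0.03],[0,0,-0.03]],[[0,0.06,-0.06],[0,0,-0.06]],[[0,0.08,-0.1],[-0.004,0.003,-0.1]],[[0,0.08,-0.11],[-0.009,0.007,-0.15]],[[0,0.08,-0.11],[-0.009,0.007,-0.15]]]'
python3 -m jog '[[[0,0,0],[0,0,0]],[[0,0,0],[0,0,0]]]'
python3 - <<'E'
from h import *;from station import ctrl,optics
o=ctrl.get_obs();w=optics.get_image("wrist")
import pickle;pickle.dump((o,w),open("c.pkl","wb"))
red=cv2.bitwise_or(mask(w,(0,150,60),(8,255,255)),mask(w,(172,150,60),(180,255,255)))
for c,s,b in blobs(red,30): print("red",c,s,ray(w,c,.055,o))
cv2.imwrite("pics/c.png",cv2.resize(w["image"][60:320,310:512],None,fx=2.3,fy=2.3,interpolation=3))
E
```

```text
t: 5.1
tool_pos: [0.4739, -0.3064, 0.2176]
tool_rot: [0.313, -3.119, -0.013]
contact_force: [-0.1, 0.7, -0.9]
opening: 0.0131
grip_force: 39.6
t: 5.3
tool_pos: [0.4724, -0.3061, 0.214]
tool_rot: [0.309, -3.115, -0.02]
contact_force: [0.3, -0.4, -1.3]
opening: 0.0127
grip_force: 39.6
red [372.22689076 113.31092437] [365 110  19   9 119] [[ 0.38011479 -0.19003278  0.055     ]]
red [ 88.01626016 263.81504065] [ 69 237  39  58 984] [[ 0.61828801 -0.47716415  0.055     ]]
red [362.21875 255.3125 ] [354 254  16   3  32] [[ 0.54219621 -0.15139298  0.055     ]]
red [361.99180328 261.59016393] [351 258  21   9 122] [[ 0.55043141 -0.14901524  0.055     ]]
red [508.33802817 277.95774648] [504 270   8  15  71] [[0.54139958 0.06483368 0.055     ]]
red [503.94323144 295.34934498] [497 286  15  20 229] [[0.56805671 0.0716926  0.055     ]]
red [  3.59574468 302.22340426] [  0 296  11  13  94] [[ 0.70521629 -0.5947407   0.055     ]]
```

View pics/c.png

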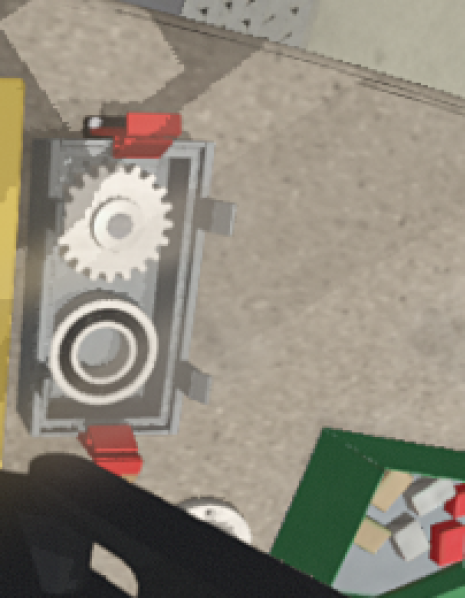

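The crop shows the case's far-right rim corners at about crop (212,143) and (180,433), with the clips at (145,130) and (112,450). The left wall is seen obliquely.

```bash
python3 - <<'E'
from h import *;import pickle
o,w=pickle.load(open("c.pkl","rb"))
f=lambda p:np.array(p,float)/2.3+[310,60]
n=["TR","BR","TL","BL"]
P=ray(w,[f(p) for p in((213,142),(178,433),(52,140),(35,433))],.036,o);print(P.round(4))
print("len",np.linalg.norm(P[0]-P[1]),np.linalg.norm(P[2]-P[3]),"wid",np.linalg.norm(P[0]-P[2]),np.linalg.norm(P[1]-P[3]))
print("yaw",[np.arctan2(*(b-a)[1::-1]) for a,b in((P[0],P[1]),(P[2],P[3]))],"ctr",P.mean(0))
# clip top inner/outer by hand at z=.057, hypothesised models projected
for c,y in(((.4635,-.1685),.205),((.465,-.168),.205)):
    A=np.array([[np.cos(y),-np.sin(y)],[np.sin(y),np.cos(y)]])
    L=np.array([[-80,-42,36],[80,-42,36],[-80,42,36],[80,42,36],[44,-37,58],[-44,-37,58],[93,13,57],[93,-13,57],[-93,13,57],[-93,-13,57]])/1000.
    W=np.c_[L[:,:2]@A.T+c,L[:,2]];print(((proj(w,W,o)-[310,60])*2.3).round(0).tolist())
E
```

```text
[[ 0.3796 -0.1437  0.036 ]
 [ 0.5351 -0.1108  0.036 ]
 [ 0.396  -0.2243  0.036 ]
 [ 0.5496 -0.1913  0.036 ]]
len 0.1589548087355629 0.1570936425936749 wid 0.08221714403592562 0.08174532310997885
yaw [np.float64(0.20869900149200302), np.float64(0.2119319235977066)] ctr [ 0.46507288 -0.16753246  0.036     ]
[[50.0, 135.0], [31.0, 434.0], [215.0, 136.0], [179.0, 430.0], [57.0, 389.0], [70.0, 214.0], [141.0, 471.0], [94.0, 473.0], [182.0, 108.0], [127.0, 107.0]]
[[50.0, 138.0], [31.0, 436.0], [215.0, 139.0], [179.0, 433.0], [57.0, 391.0], [70.0, 217.0], [141.0, 474.0], [94.0, 476.0], [182.0, 111.0], [128.0, 110.0]]
```

```bash
python3 - <<'E'
from h import *
go((.466,-.1678,.12),.209)
E
```

```text
yaw -2.933 shift [-0.0217  0.1357  0.0959] turn [ 0.0133 -0.0093 -0.011 ] t 5.35
```

```bash
python3 -m jog '[[[-0.01,0.04,0.01],[0.005,-0.003,-0.005]],[[-0.02,0.08,0.03],[0.01,-0.006,-0.01]],[[-0.022,0.12,0.05],[0.013,-0.009,-0.011]],[[-0.022,0.136,0.08],[0.013,-0.009,-0.011]],[[-0.022,0.136,0.096],[0.013,-0.009,-0.011]]]'
python3 -m jog '[[[0,0,0],[0,0,0]],[[0,0,0],[0,0,0]],[[0,0,0],[0,0,0]]]'
python3 - <<'E'
from h import *
go((.466,-.1678,.07),.209)
E
```

```text
t: 5.85
tool_pos: [0.4649, -0.1652, 0.1181]
tool_rot: [0.332, -3.122, -0.001]
contact_force: [-0.3, -0.0, -1.5]
opening: 0.0128
grip_force: 39.6
t: 6.15
tool_pos: [0.4683, -0.1692, 0.1236]
tool_rot: [-0.328, 3.12, -0.007]
contact_force: [-0.1, -0.2, -1.2]
opening: 0.0128
grip_force: 39.6
yaw -2.933 shift [0.0021 0.0021 0.0536] turn [-0.0047  0.0041  0.0002] t 6.15
```

```bash
for i in 1 2; do python3 -m jog '[[[0,0,0],[0,0,0]],[[0,0,0],[0,0,0]]]' | sed -n 1,3p; done
python3 - <<'E'
from h import *
go((.466,-.1678,.07),.209)
E
```

```text
t: 6.35
tool_pos: [0.4681, -0.1689, 0.1235]
tool_rot: [-0.328, 3.12, -0.007]
t: 6.55
tool_pos: [0.4676, -0.1684, 0.1228]
tool_rot: [-0.329, 3.121, -0.005]
yaw -2.933 shift [0.0016 0.0012 0.0527] turn [-0.0038  0.0031  0.001 ] t 6.55
```

```bash
python3 -m jog '[[[0,0,0.015],[0,0,0]],[[0,0,0.03],[0,0,0]],[[0,0,0.042],[0,0,0]],[[0,0,0.05],[0,0,0]],[[0,0,0.05],[0,0,0]]]'
python3 -m jog '[[[0,0,0],[0,0,0]],[[0,0,0],[0,0,0]],[[0,0,0],[0,0,0]],[[0,0,0],[0,0,0]],[[0,0,0],[0,0,0]]]'
python3 - <<'E'
from h import *;from station import ctrl,optics
o=ctrl.get_obs();w=optics.get_image("wrist");t=optics.get_image("top")
go((.466,-.1678,.0548),.209,o);print(o["tool_pos"])
import pickle;pickle.dump((o,w,t),open("d.pkl","wb"))
cv2.imwrite("pics/d.png",np.vstack([cv2.resize(w["image"][60:310,120:390],(600,555))]))
E
```

```text
t: 7.05
tool_pos: [0.4663, -0.1676, 0.0701]
tool_rot: [0.33, -3.124, 0.001]
contact_force: [0.2, 0.3, -1.2]
opening: 0.0129
grip_force: 39.7
t: 7.55
tool_pos: [0.4679, -0.1685, 0.0728]
tool_rot: [-0.329, 3.121, -0.006]
contact_force: [-0.6, -0.5, -0.8]
opening: 0.0131
grip_force: 39.7
yaw -2.933 shift [0.0018 0.0011 0.018 ] turn [-0.0039  0.0033  0.0012] t 7.55
[ 0.46789045 -0.1684931   0.07284988]
```

View pics/d.png

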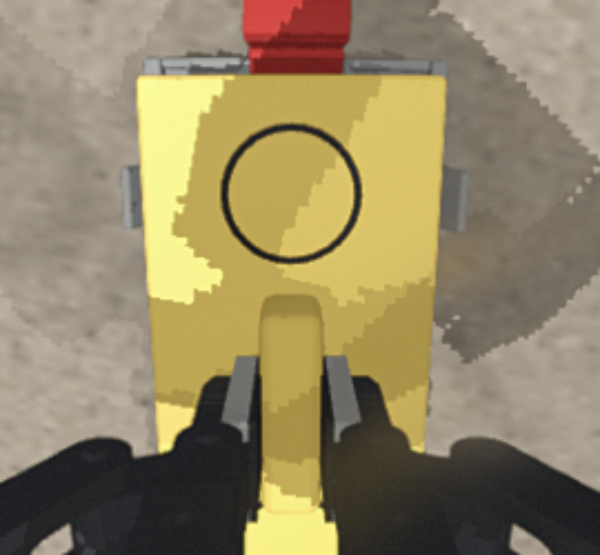

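The view shows the cover over the case. The clip is centred at (298) against the cover at (292), and both lugs show about equally, so the case lies about 1 mm towards tool +y, which agrees with the pose reading. I'll correct for this and lower.

```bash
python3 -m jog '[[[0.001,0.0012,0],[-0.003,0.003,0]],[[0.002,0.0012,0.004],[-0.004,0.003,0.001]],[[0.002,0.0012,0.008],[-0.004,0.003,0.001]],[[0.002,0.0012,0.012],[-0.004,0.003,0.001]],[[0.002,0.0012,0.012],[-0.004,0.003,0.001]]]'
python3 -m jog '[[[0,0,0.002],[0,0,0]],[[0,0,0.002],[0,0,0]],[[0,0,0.002],[0,0,0]]]'
python3 - <<'E'
from h import *
go((.466,-.1678,.0548),.209)
E
```

```text
t: 8.15
tool_pos: [0.4648, -0.1673, 0.0594]
tool_rot: [0.328, -3.123, -0.002]
contact_force: [-0.1, 0.1, -1.4]
opening: 0.0132
grip_force: 39.7
t: 8.45
tool_pos: [0.4656, -0.1677, 0.0585]
tool_rot: [0.328, -3.124, -0.001]
contact_force: [-0.4, -0.0, 0.1]
opening: 0.0129
grip_force: 39.7
yaw -2.933 shift [-0.0004 -0.0002  0.0037] turn [ 0.0004 -0.0002  0.0002] t 8.45
```

```bash
python3 -m jog '[[[0,0,0.001],[0,0,0]],[[0,0,0.002],[0,0,0]],[[0,0,0.003],[0,0,0]],[[0,0,0.003],[0,0,0]]]'
python3 -m jog '[[[0,0,0.0005],[0,0,0]],[[0,0,0.001],[0,0,0]],[[0,0,0.001],[0,0,0]]]'
```

```text
t: 8.85
tool_pos: [0.4657, -0.1677, 0.0555]
tool_rot: [-0.328, 3.124, 0.001]
contact_force: [0.3, 0.3, -1.2]
opening: 0.0133
grip_force: 39.8
t: 9.15
tool_pos: [0.4659, -0.1678, 0.0548]
tool_rot: [-0.328, 3.124, 0.0]
contact_force: [0.1, -0.2, 1.0]
opening: 0.0132
grip_force: 39.9
```

Contact: the vertical force went from -1.2 to +1.0 N at the expected height. I'll let go and rise.

```bash
python3 -m jog '[[[0,0,0],[0,0,0]],[[0,0,0],[0,0,0]],[[0,0,0],[0,0,0]],[[0,0,0],[0,0,0]]]' 0.4
python3 -m jog '[[[0,0,-0.01],[0,0,0]],[[0,0,-0.03],[0,0,0]],[[0,0,-0.07],[0,0,0]],[[0,0,-0.12],[0,0,0]],[[0,0,-0.16],[0,0,0]]]'
python3 - <<'E'
from h import *;from station import ctrl,optics
o=ctrl.get_obs();w=optics.get_image("wrist");s=optics.get_image("scene");t=optics.get_image("top")
import pickle;pickle.dump((o,w,s,t),open("e.pkl","wb"))
for c,st,b in blobs(mask(w,(20,80,80),(40,255,255)),1500): print(c,st,rect(w,b,.052,o))
print(proj(s,[[.466,-.168,.05]]),proj(t,[[.466,-.168,.05]]))
y,x=[int(v) for v in proj(s,[[.466,-.168,.05]])[0][::-1]]
a=cv2.resize(s["image"][y-40:y+40,x-50:x+50],(500,400),interpolation=3);cv2.imwrite("pics/e.png",a)
go((.46,.29,.22),0,o)
E
```

```text
t: 9.55
tool_pos: [0.4654, -0.1676, 0.0543]
tool_rot: [0.328, -3.124, -0.001]
contact_force: [0.1, -0.1, -0.5]
opening: 0.0341
grip_force: 0.0
t: 10.05
tool_pos: [0.4658, -0.1679, 0.218]
tool_rot: [-0.328, 3.123, -0.002]
contact_force: [0.1, -0.4, -0.0]
opening: 0.0343
grip_force: 0.0
[250.70770734 166.80236961] [ 218  102   67  132 8187] ((464.43975830078125, -167.99758911132812), (149.8775634765625, 70.94020080566406), 11.957801818847656)
[[258.50779152 194.71504804]] [[258.73670618 201.17478433]]
yaw -3.142 shift [-0.0894  0.4491 -0.0024] turn [-0.0011  0.0019  0.2092] t 10.05
```

View pics/e.png

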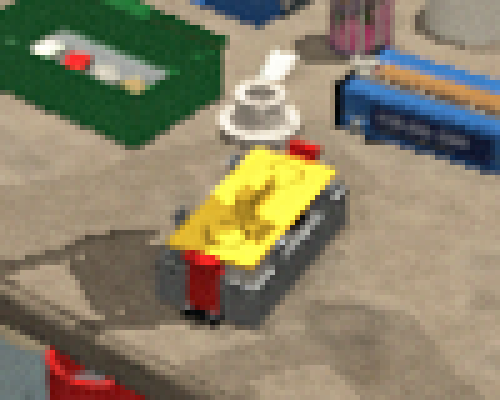

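The cover sits level on both clips. It measures 149.9 x 70.9 mm at the resting height, centred at (0.4644,-0.168), yaw 0.209. Next is the pusher.

```bash
python3 -m jog '[[[-0.01,0.045,0],[0,0,0.04]],[[-0.02,0.09,0],[0,0,0.08]],[[-0.03,0.135,0],[0,0,0.12]],[[-0.04,0.18,0],[0,0,0.16]],[[-0.045,0.225,0],[0,0,0.2]]]' 0.6
python3 -m jog '[[[0,0.045,0],[0,0,0]],[[0,0.09,0],[0,0,0]],[[0,0.135,0],[0,0,0]],[[0,0.18,0],[0,0,0]],[[0,0.21,0],[0,0,0]]]'
python3 -m jog '[[[0,0.01,0],[0,0,0]],[[0,0.01,0],[0,0,0]],[[0,0.01,0],[0,0,0]]]'
python3 - <<'E'
from h import *;from station import ctrl,optics
o=ctrl.get_obs();w=optics.get_image("wrist")
import pickle;pickle.dump((o,w),open("f.pkl","wb"));print(o["tool_pos"])
cv2.imwrite("pics/f.png",w["image"])
print(proj(w,[[.463,.29,.006],[.463,.29,.104]],o))
E
```

```text
t: 10.7
tool_pos: [0.4618, 0.0635, 0.2132]
tool_rot: [0.011, -3.139, -0.001]
contact_force: [0.7, -1.6, -0.4]
opening: 0.0514
grip_force: 0.0
t: 11.2
tool_pos: [0.4595, 0.274, 0.2131]
tool_rot: [0.018, -3.139, 0.0]
contact_force: [0.0, -1.0, 0.2]
opening: 0.0513
grip_force: 0.0
t: 11.5
tool_pos: [0.4606, 0.2807, 0.2139]
tool_rot: [0.014, -3.14, 0.001]
contact_force: [0.0, 0.8, -0.1]
opening: 0.0511
grip_force: 0.0
[0.4605835  0.28065846 0.21385688]
[[257.89288533 168.12861399]
 [260.45643921 188.5453345 ]]
```

View pics/f.png

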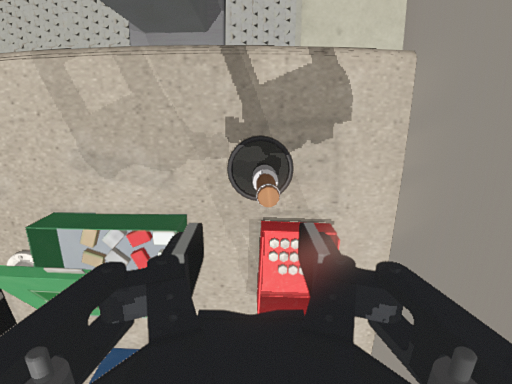

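The wrist view shows the pusher's handle top at (268,197), the dish centre at (261,168) and the red box edge from (262,220).

```bash
python3 - <<'E'
from h import *;import pickle
from station import ctrl
o,w=pickle.load(open("f.pkl","rb"))
T=ray(w,[268,197],.104,o);D=ray(w,[[261,168],[228,168],[293,168],[261,135.5],[261,201]],.008,o);print("top",T,"dish",D)
print("red box",ray(w,[[265,220],[330,220]],.04,o))
hsv=cv2.cvtColor(w["image"],cv2.COLOR_BGR2HSV)
for c,s,b in blobs(cv2.inRange(hsv,(5,90,120),(20,255,255)),40): print(c,s)
go((T[0][0],T[0][1],.12),0)
E
```

```text
top [[0.47116002 0.29723124 0.104     ]] dish [[0.46240404 0.29385575 0.008     ]
 [0.46277705 0.25228529 0.008     ]
 [0.46199428 0.33422944 0.008     ]
 [0.42189487 0.29312584 0.008     ]
 [0.5060017  0.29466806 0.008     ]]
red box [[0.51968163 0.29863053 0.04      ]
 [0.51918064 0.37739871 0.04      ]]
[268.06176471 196.58235294] [257 187  22  20 340]
yaw -3.142 shift [-0.0106  0.0168  0.0941] turn [-0.0005 -0.0012  0.0079] t 11.55
```

```bash
python3 -m jog '[[[-0.005,0.01,0.02],[0,0,0.004]],[[-0.0105,0.017,0.05],[0,-0.001,0.008]],[[-0.0105,0.017,0.08],[0,-0.001,0.008]],[[-0.0105,0.017,0.08],[0,-0.001,0.008]],[[-0.0105,0.017,0.08],[0,-0.001,0.008]]]'
python3 - <<'E'
from h import *
go((.471,.297,.045),0)
E
```

```text
t: 12.05
tool_pos: [0.4712, 0.2977, 0.1347]
tool_rot: [-0.001, -3.141, 0.0]
contact_force: [0.5, -0.4, 0.2]
opening: 0.0518
grip_force: 0.0
yaw 3.142 shift [ 0.0001 -0.0007  0.0897] turn [-0.0001 -0.0003 -0.0004] t 12.05
```

```bash
python3 -m jog '[[[0,-0.0005,0.03],[0,0,0]],[[0,-0.0005,0.06],[0,0,0]],[[0,-0.0005,0.08],[0,0,0]],[[0,-0.0005,0.089],[0,0,0]],[[0,-0.0005,0.089],[0,0,0]]]'
python3 -m jog '[[[0,0,0],[0,0,0]],[[0,0,0],[0,0,0]],[[0,0,0],[0,0,0]],[[0,0,0],[0,0,0]],[[0,0,0],[0,0,0]]]' 0 60
```

```text
t: 12.55
tool_pos: [0.4716, 0.2981, 0.0462]
tool_rot: [-0.001, 3.141, 0.001]
contact_force: [-0.4, -0.5, -0.2]
opening: 0.0513
grip_force: 0.0
t: 13.05
tool_pos: [0.4727, 0.299, 0.0478]
tool_rot: [-0.002, 3.138, 0.003]
contact_force: [0.1, -0.8, 5.3]
opening: 0.0204
grip_force: 58.6
```

```bash
python3 -m jog '[[[0,0,-0.01],[0,0,0]],[[0,0,-0.04],[0,0,0]],[[0,0,-0.08],[0,0,0]],[[0,0,-0.12],[0,0,0]],[[0,0,-0.14],[0,0,0]]]'
python3 - <<'E'
from h import *
go((.5115,-.158,.15),.209)
E
```

```text
t: 13.55
tool_pos: [0.4723, 0.299, 0.1904]
tool_rot: [-0.002, 3.136, 0.005]
contact_force: [0.8, -0.2, -1.2]
opening: 0.0205
grip_force: 58.7
yaw -2.933 shift [-0.0383 -0.4572  0.0393] turn [ 0.0023  0.0061 -0.2076] t 13.55
```

```bash
python3 -m jog '[[[0,-0.045,0],[0,0,-0.04]],[[-0.01,-0.09,0],[0,0,-0.08]],[[-0.02,-0.135,0],[0,0.002,-0.12]],[[-0.03,-0.18,0],[0.001,0.004,-0.16]],[[-0.036,-0.225,0],[0.002,0.005,-0.207]]]'
python3 -m jog '[[[0,-0.04,0],[0,0,0]],[[0.01,-0.08,0],[0,0,0]],[[0.02,-0.12,0],[0,0,0]],[[0.03,-0.16,0],[0,0,0]],[[0.04,-0.2,0],[0,0,0]]]'
python3 - <<'E'
from h import *
go((.5115,-.158,.12),.209)
E
```

```text
t: 14.05
tool_pos: [0.5072, 0.0717, 0.1858]
tool_rot: [0.329, -3.12, 0.002]
contact_force: [0.8, 0.4, -1.5]
opening: 0.0205
grip_force: 59.0
t: 14.55
tool_pos: [0.5089, -0.132, 0.1861]
tool_rot: [0.326, -3.12, 0.002]
contact_force: [2.0, 0.3, -0.8]
opening: 0.0206
grip_force: 59.0
yaw -2.933 shift [ 0.0025 -0.0259  0.0661] turn [-0.0008 -0.0045 -0.0008] t 14.55
```

```bash
python3 -m jog '[[[0.0025,-0.015,0.01],[0,-0.002,0]],[[0.0025,-0.026,0.03],[0,-0.004,0]],[[0.0025,-0.026,0.055],[0,-0.004,0]],[[0.0025,-0.026,0.072],[0,-0.004,0]],[[0.0025,-0.026,0.072],[0,-0.004,0]]]'
python3 -m jog '[[[0,0,0],[0,0,0]],[[0,0,0],[0,0,0]],[[0,0,0],[0,0,0]]]'
python3 - <<'E'
from h import *;from station import ctrl,optics
o=ctrl.get_obs();w=optics.get_image("wrist")
go((.5115,-.158,.0958),.209,o);print(o["tool_pos"])
cv2.imwrite("pics/g.png",cv2.resize(w["image"][80:350,110:400],(640,596)))
print((proj(w,[[.5115,-.158,.052],[.4175,-.178,.052]],o)-[110,80])*2.207)
E
```

```text
t: 15.05
tool_pos: [0.5097, -0.1551, 0.1103]
tool_rot: [0.326, -3.118, -0.005]
contact_force: [-1.0, 0.3, -2.1]
opening: 0.0199
grip_force: 59.0
t: 15.35
tool_pos: [0.5132, -0.1568, 0.1156]
tool_rot: [-0.327, 3.123, -0.004]
contact_force: [-0.7, -0.4, -1.3]
opening: 0.0205
grip_force: 59.0
yaw -2.933 shift [ 0.0019 -0.0007  0.0198] turn [-0.0027  0.0017 -0.0004] t 15.35
[ 0.51316967 -0.15684257  0.11562723]
[[307.5101944  261.76503419]
 [306.99988009 -32.86984092]]
```

View pics/g.png

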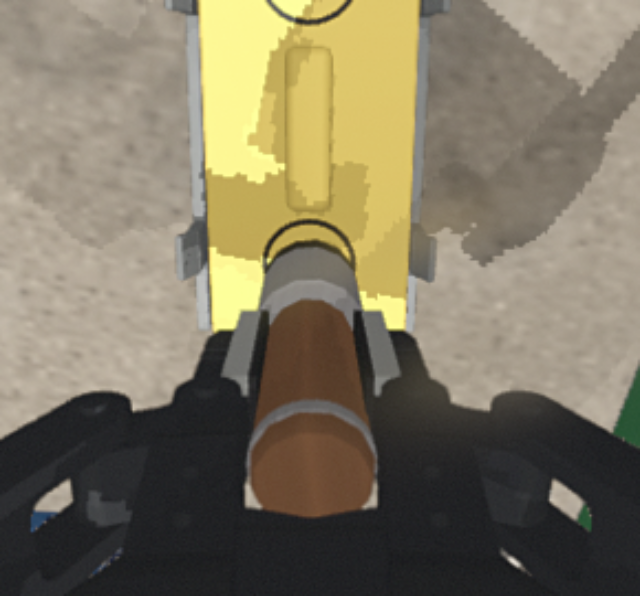

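The view shows the foot centred on the near ring: ring at (310,262), foot at (309,~265). I'll lower and press.

```bash
python3 -m jog '[[[0.0015,-0.0005,0.005],[-0.002,0.001,0]],[[0.0015,-0.0005,0.01],[-0.002,0.001,0]],[[0.0015,-0.0005,0.015],[-0.002,0.001,0]],[[0.0015,-0.0005,0.018],[-0.002,0.001,0]],[[0.0015,-0.0005,0.018],[-0.002,0.001,0]]]'
python3 -m jog '[[[0,0,0.002],[0,0,0]],[[0,0,0.004],[0,0,0]],[[0,0,0.004],[0,0,0]],[[0,0,0.004],[0,0,0]]]'
```

```text
t: 15.9
tool_pos: [0.5105, -0.1574, 0.0952]
tool_rot: [0.326, -3.122, -0.002]
contact_force: [0.0, 0.0, -0.8]
opening: 0.0205
grip_force: 59.2
t: 16.3
tool_pos: [0.5114, -0.1578, 0.0938]
tool_rot: [0.326, -3.124, -0.0]
contact_force: [-3.0, 1.6, 6.8]
opening: 0.0203
grip_force: 60.1
```

Contact is at 6.8 N. I'll keep pressing in small steps.

```bash
for i in 1 2; do python3 -m jog '[[[0,0,0.002],[0,0,0]],[[0,0,0.004],[0,0,0]],[[0,0,0.004],[0,0,0]],[[0,0,0.004],[0,0,0]]]'|grep -v rot;done
```

```text
t: 16.7
tool_pos: [0.5122, -0.1583, 0.0911]
contact_force: [-4.3, 0.9, 10.0]
opening: 0.0206
grip_force: 60.6
t: 17.1
tool_pos: [0.5106, -0.1574, 0.0836]
contact_force: [-0.7, -0.1, -0.3]
opening: 0.0205
grip_force: 59.4
```

```bash
for i in 1 2; do python3 -m jog '[[[0,0,0.001],[0,0,0]],[[0,0,0.003],[0,0,0]],[[0,0,0.003],[0,0,0]],[[0,0,0.003],[0,0,0]]]'|grep -v rot;done
```

```text
t: 17.5
tool_pos: [0.5111, -0.1574, 0.0828]
contact_force: [-3.5, 1.9, 10.6]
opening: 0.0206
grip_force: 60.5
t: 17.9
tool_pos: [0.5127, -0.1577, 0.082]
contact_force: [-4.4, 4.2, 19.8]
opening: 0.0209
grip_force: 60.9
```

```bash
python3 -m jog '[[[0,0,0.001],[0,0,0]],[[0,0,0.003],[0,0,0]],[[0,0,0.003],[0,0,0]],[[0,0,0.003],[0,0,0]]]'|grep -v rot
python3 -m jog '[[[0,0,-0.01],[0,0,0]],[[0,0,-0.03],[0,0,0]],[[0,0,-0.06],[0,0,0]],[[0,0,-0.06],[0,0,0]],[[0,0,-0.06],[0,0,0]]]'
python3 - <<'E'
from h import *;from station import ctrl,optics
o=ctrl.get_obs();w=optics.get_image("wrist");s=optics.get_image("scene")
import pickle;pickle.dump((o,w,s),open("i.pkl","wb"))
y,x=[int(v) for v in proj(s,[[.466,-.168,.05]])[0][::-1]]
a=cv2.resize(s["image"][y-30:y+30,x-40:x+40],(400,300),interpolation=3)
b=cv2.resize(w["image"][40:340,120:390],(400,444))
cv2.imwrite("pics/i.png",np.hstack([np.vstack([a,np.zeros((144,400,3),np.uint8)]),b]))
go((.4175,-.178,.12),.209,o)
E
```

```text
t: 18.3
tool_pos: [0.5144, -0.1578, 0.0814]
contact_force: [-3.7, 6.6, 26.1]
opening: 0.021
grip_force: 62.0
t: 18.8
tool_pos: [0.5108, -0.1575, 0.1347]
tool_rot: [0.326, -3.123, -0.001]
contact_force: [0.6, -0.5, -2.1]
opening: 0.0206
grip_force: 59.1
yaw -2.933 shift [ 0.0955 -0.0007  0.0149] turn [ 0.0007 -0.0013 -0.0008] t 18.8
```

View pics/i.png

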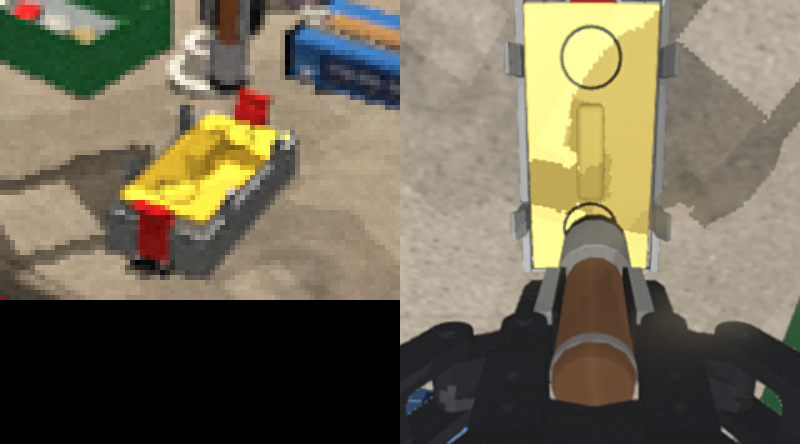

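The far end (a) looks seated. The near end (b) still stands up by its clip. The pusher's foot is clear of the cover, so I'll move to pad_b.

```bash
python3 -m jog '[[[0.03,0,0],[0,0,0]],[[0.06,0,0],[0,0,0]],[[0.095,-0.0005,0],[0,0,0]],[[0.095,-0.0005,0.01],[0,0,0]],[[0.095,-0.0005,0.02],[0,0,0]]]'
python3 -m jog '[[[0,0,0],[0,0,0]],[[0,0,0],[0,0,0]],[[0,0,0],[0,0,0]]]'
python3 - <<'E'
from h import *
go((.4175,-.178,.0958),.209)
E
```

```text
t: 19.4
tool_pos: [0.4173, -0.1774, 0.1135]
tool_rot: [0.324, -3.123, -0.002]
contact_force: [0.5, 1.3, -0.9]
opening: 0.0207
grip_force: 59.1
t: 19.7
tool_pos: [0.4187, -0.1776, 0.1152]
tool_rot: [0.328, -3.123, -0.001]
contact_force: [0.6, -0.2, -1.6]
opening: 0.0205
grip_force: 59.1
yaw -2.933 shift [ 0.0012 -0.0002  0.0194] turn [ 0.001  -0.0016  0.    ] t 19.7
```

```bash
python3 -m jog '[[[0.001,0,0.006],[0,0,0]],[[0.001,0,0.012],[0,0,0]],[[0.001,0,0.016],[0,0,0]],[[0.001,0,0.018],[0,0,0]],[[0.001,0,0.018],[0,0,0]]]'|grep -v rot
for i in 1 2 3; do python3 -m jog '[[[0,0,0.002],[0,0,0]],[[0,0,0.004],[0,0,0]],[[0,0,0.004],[0,0,0]],[[0,0,0.004],[0,0,0]]]'|grep -v rot;done
```

```text
t: 20.2
tool_pos: [0.4167, -0.1777, 0.0966]
contact_force: [0.5, -0.1, -0.7]
opening: 0.0206
grip_force: 59.1
t: 20.6
tool_pos: [0.417, -0.1779, 0.0932]
contact_force: [-0.3, 0.3, -0.1]
opening: 0.0209
grip_force: 59.1
t: 21.0
tool_pos: [0.4172, -0.178, 0.0895]
contact_force: [0.4, 0.1, 1.4]
opening: 0.0206
grip_force: 59.5
t: 21.4
tool_pos: [0.4171, -0.1779, 0.0851]
contact_force: [0.5, 0.4, 1.0]
opening: 0.0209
grip_force: 59.6
```

```bash
for i in 1 2 3; do python3 -m jog '[[[0,0,0.001],[0,0,0]],[[0,0,0.003],[0,0,0]],[[0,0,0.003],[0,0,0]],[[0,0,0.003],[0,0,0]]]'|grep -v rot;done
```

```text
t: 21.8
tool_pos: [0.4165, -0.1775, 0.0813]
contact_force: [-0.6, 0.2, -1.6]
opening: 0.0206
grip_force: 59.6
t: 22.2
tool_pos: [0.4171, -0.1779, 0.0798]
contact_force: [-1.7, 1.0, 5.8]
opening: 0.0205
grip_force: 60.3
t: 22.6
tool_pos: [0.4176, -0.1781, 0.0796]
contact_force: [-9.0, 4.7, 21.6]
opening: 0.0207
grip_force: 62.3
```

End b snapped in and stops hard at the home height of about 0.0797. End a stopped at 0.0814 earlier while tilted, so I'll press it again to be sure.

```bash
python3 -m jog '[[[0,0,-0.01],[0,0,0]],[[0,0,-0.04],[0,0,0]],[[-0.03,0,-0.05],[0,0,0]],[[-0.06,0,-0.05],[0,0,0]],[[-0.094,0,-0.05],[0,0,0]]]'|grep -v rot
python3 -m jog '[[[0,0,0],[0,0,0]],[[0,0,0.02],[0,0,0]],[[0,0,0.03],[0,0,0]],[[0,0,0.033],[0,0,0]],[[0,0,0.033],[0,0,0]]]'|grep -v rot
python3 - <<'E'
from h import *
go((.5115,-.158,.0798),.209)
E
```

```text
t: 23.1
tool_pos: [0.5102, -0.1585, 0.1264]
contact_force: [-0.3, 0.0, -0.9]
opening: 0.0204
grip_force: 59.4
t: 23.6
tool_pos: [0.5109, -0.1583, 0.0969]
contact_force: [-1.6, 5.3, 15.3]
opening: 0.0209
grip_force: 61.3
yaw -2.933 shift [-0.0006  0.0001  0.0171] turn [ 0.001   0.0033 -0.0016] t 23.6
```

```bash
for i in 1 2 3; do python3 -m jog '[[[0,0,0.002],[0,0,0]],[[0,0,0.004],[0,0,0]],[[0,0,0.004],[0,0,0]],[[0,0,0.004],[0,0,0]]]'|grep -v rot;done
```

```text
t: 24.0
tool_pos: [0.5129, -0.1594, 0.096]
contact_force: [-0.1, 5.4, 23.8]
opening: 0.0207
grip_force: 62.4
t: 24.4
tool_pos: [0.5148, -0.1592, 0.0946]
contact_force: [-0.3, 8.5, 33.1]
opening: 0.021
grip_force: 63.6
t: 24.8
tool_pos: [0.5177, -0.1607, 0.0928]
contact_force: [4.7, 5.9, 34.3]
opening: 0.0208
grip_force: 63.6
```

End a is jammed at about 34 N, so I'll back off and measure the cover's state from two wrist positions.

```bash
python3 -m jog '[[[0,0,-0.02],[0,0,0]],[[0,0,-0.06],[0,0,0]],[[0,0,-0.1],[0,0,0]],[[0,-0.03,-0.12],[0,0,0]],[[0,-0.05,-0.12],[0,0,0]]]'|grep -v rot
cat > look.py <<'E'
from h import *;from station import ctrl,optics
import pickle,sys
o=ctrl.get_obs();w=optics.get_image("wrist");s=optics.get_image("scene");t=optics.get_image("top")
pickle.dump((o,w,s,t),open(sys.argv[1],"wb"))
def quad(im,amin):
    B=max((b for c,st,b in blobs(mask(im,(20,80,80),(40,255,255)),amin)),key=lambda b:b.sum()).astype(np.uint8)
    c=max(cv2.findContours(B,0,1)[0],key=cv2.contourArea);h=cv2.convexHull(c)
    for e in np.linspace(2,25,47):
        a=cv2.approxPolyDP(h,e,True)
        if len(a)<=4:break
    return a[:,0],B.sum()
print(o["tool_pos"]);print("wrist quad",*[q.tolist() if hasattr(q,"tolist") else q for q in quad(w,500)])
q,_=quad(w,500)
for z in(.036,.052):print(z,ray(w,q,z,o)[:,:2].round(4).tolist())
c,sn=np.cos(.209),np.sin(.209);A=np.array([[c,-sn],[sn,c]])
red=lambda im:cv2.bitwise_or(mask(im,(0,130,60),(8,255,255)),mask(im,(172,130,60),(180,255,255)))
for n,im in(("wrist",w),("top",t)):
  ob=o if n=="wrist" else None
  for cc,st,b in blobs(red(im),8):
    P=(ray(im,cc,.055,ob)[0,:2]-[.4655,-.1678])@A
    if abs(P[0])<.12 and abs(P[1])<.05: print(n,"red",cc.round(1),st[2:],"case xy mm",(P*1000).round(1))
E
python3 look.py k1.pkl
```

```text
t: 25.3
tool_pos: [0.521, -0.2096, 0.2052]
contact_force: [1.8, 0.0, -1.0]
opening: 0.0203
grip_force: 59.8
[ 0.52102335 -0.20958929  0.20516971]
wrist quad [[269, 60], [334, 62], [324, 198], [274, 198]] 8699
0.036 [[0.4014, -0.2159], [0.3886, -0.1493], [0.5339, -0.1199], [0.546, -0.177]]
0.052 [[0.4041, -0.2162], [0.392, -0.1531], [0.5298, -0.1252], [0.5413, -0.1793]]
wrist red [304.2  47.2] [ 32  26 663] case xy mm [-81.5  -0.9]
wrist red [297.4 208.5] [ 24  20 379] case xy mm [82.9 -1.1]
top red [253.2 176.3] [ 9  8 35] case xy mm [81.3  1. ]
top red [264.5 227.3] [ 8  7 45] case xy mm [-84.3  -1.1]
```

```bash
python3 - <<'E'
from h import *;import pickle
o,w,s,t=pickle.load(open("k1.pkl","rb"))
m=mask(w,(20,80,60),(40,255,255));m[:, :255]=0;m[:,350:]=0
for r in range(52,216,6):
    x=np.where(m[r])[0];print(r,(x.min(),x.max(),len(x)) if len(x) else None,end="; ")
print()
# ascii map of the wrist picture's far end: Y yellow R red D dark G grey
hsv=cv2.cvtColor(w["image"],cv2.COLOR_BGR2HSV)
for r in range(170,236,3):
    L=""
    for c in range(236,352,2):
        h,sa,v=hsv[r,c];L+="Y" if 20<=h<=40 and sa>80 and v>50 else "R" if (h<9 or h>171) and sa>120 else "D" if v<60 else "w" if 5<h<20 and sa>110 else "."
    print(r,L)
E
```

```text
52 None; 58 None; 64 (np.int64(268), np.int64(334), 67); 70 (np.int64(267), np.int64(333), 67); 76 (np.int64(267), np.int64(333), 66); 82 (np.int64(267), np.int64(333), 67); 88 (np.int64(267), np.int64(333), 67); 94 (np.int64(267), np.int64(332), 66); 100 (np.int64(267), np.int64(332), 64); 106 (np.int64(267), np.int64(331), 65); 112 (np.int64(267), np.int64(331), 65); 118 (np.int64(267), np.int64(331), 65); 124 (np.int64(266), np.int64(330), 65); 130 (np.int64(266), np.int64(330), 65); 136 (np.int64(266), np.int64(329), 64); 142 (np.int64(266), np.int64(329), 64); 148 (np.int64(266), np.int64(328), 63); 154 (np.int64(266), np.int64(328), 63); 160 (np.int64(266), np.int64(328), 63); 166 (np.int64(266), np.int64(327), 62); 172 (np.int64(265), np.int64(332), 67); 178 (np.int64(265), np.int64(332), 63); 184 (np.int64(270), np.int64(325), 55); 190 (np.int64(272), np.int64(325), 54); 196 (np.int64(273), np.int64(325), 32); 202 None; 208 None; 214 None; 
170 ...............YYYYYYYYY.YYYYYYYYYYYYYYYYYYYYY.YY.........
173 ...............YYYYYYYYYYYYYYYYYYYYYYYYYYYYYYY.YY.........
176 ..DDDDD
[... 548 characters left out ...]
.......
203 ........................wRRRRRRRRRRR......................
206 .........................wRRRRRRRRRR......................
209 .........................RRRRRRRRRRRR.....................
212 ....wwwwwwww.............RRRRRRRRRRRR.....................
215 ..wwwwwwwwwwww...........RRRRRRRRRRRR.....................
218 wwwwwwwwwwwwwwww..........................................
221 wwwwwwwwwwwwwwww..D.......................................
224 wwwwwwwwwwwwwwwwwDD.......................................
227 wwwwwwwwwwwwwwwwwwDD......................................
230 wwwwwwwwwwwwwwwwwwDD.....DDDD.............................
233 wwwwwwwwwwwwwwwwwwDD......DDDDD...........................
```

```bash
cat > wid.py <<'E'
from h import *;import pickle,sys
o,w,s,t=pickle.load(open(sys.argv[1],"rb"))
m=mask(w,(20,80,60),(40,255,255));lo,hi=int(sys.argv[2]),int(sys.argv[3]);m[:,:lo]=0;m[:,hi:]=0
c,sn=np.cos(.209),np.sin(.209);A=np.array([[c,-sn],[sn,c]])
X=[];Z=[]
for r in range(int(sys.argv[4]),int(sys.argv[5]),3):
    x=np.where(m[r])[0];e=[[x.min()-.5,r],[x.max()+.5,r]]
    f=lambda z:(ray(w,e,z,o)[:,:2]-[.4655,-.1678])@A
    zs=np.linspace(.01,.08,71);wd=[np.linalg.norm(f(z)[1]-f(z)[0]) for z in zs]
    z=np.interp(-.0703,-np.array(wd),zs);p=f(z).mean(0);X.append(p[0]);Z.append(z)
    if r%9==0: print(r,"case x %.1f y %.1f z %.1f"%(p[0]*1e3,p[1]*1e3,z*1e3))
k=np.polyfit(X,Z,1);print("slope %.3f; z at b,0,a: "%k[0],np.polyval(k,[-.048,0,.048])*1e3)
E
python3 wid.py k1.pkl 255 350 66 168
```

```text
72 case x -61.7 y 0.3 z 31.3
81 case x -51.9 y -1.0 z 37.9
90 case x -43.0 y -0.8 z 35.2
99 case x -33.7 y -0.8 z 37.3
108 case x -24.4 y -0.5 z 34.6
117 case x -14.9 y -0.5 z 36.9
126 case x -5.5 y -1.6 z 39.0
135 case x 4.4 y -1.4 z 36.5
144 case x 13.9 y -1.4 z 38.9
153 case x 24.2 y -1.1 z 36.4
162 case x 33.9 y -2.2 z 38.9
slope 0.027; z at b,0,a:  [35.8707602  37.14439612 38.41803205]
```

The edge widths put the cover nearly home (b 36 mm, a about 38 mm), so the pusher may have shifted in the grip. I'll compare its handle in the wrist images before and after.

```bash
python3 - <<'E'
from h import *;import pickle
for f in("i.pkl","k1.pkl"):
    o,w=pickle.load(open(f,"rb"))[:2];w=w
    m=mask(w,(3,70,30),(19,255,255));m[:,:200]=0;m[:,300:]=0;m[:205]=0;m[:215,275:]=0;m[320:]=0
    m=cv2.morphologyEx(m,cv2.MORPH_OPEN,np.ones((3,3)))
    for c,s,b in blobs(m,200): print(f,c.round(1),s)
    hsv=cv2.cvtColor(w["image"],cv2.COLOR_BGR2HSV)
    print(f,[tuple(int(v) for v in hsv[r,249]) for r in range(176,320,8)])
    print("edges",[int(np.abs(np.diff(cv2.cvtColor(w['image'],6)[r,225:290].astype(int))).argmax())+225 for r in range(190,310,8)])
E
python3 - <<'E'
import sys;sys.path.insert(0,".")
from h import *;import pickle
for f in("i.pkl","k1.pkl"):
    o,w=pickle.load(open(""+f,"rb"))[:2]
    hsv=cv2.cvtColor(w["image"],cv2.COLOR_BGR2HSV);print(f)
    for r in range(165,320,5):
        print(r,"".join("Y" if 20<=h<=40 and s>80 and v>50 else "R" if (h<3 or h>171) and s>120 else "w" if 2<h<20 and s>100 else "D" if v<60 else "." for h,s,v in hsv[r,210:296:2]))
E
```

```text
i.pkl [250.6 244. ] [ 225  214   52   61 2176]
i.pkl [250.2 293.4] [ 223  271   56   44 2027]
i.pkl [(23, 148, 150), (23, 146, 176), (18, 22, 115), (20, 32, 121), (19, 20, 143), (15, 135, 104), (13, 133, 100), (12, 133, 94), (13, 136, 94), (13, 134, 95), (13, 133, 94), (12, 101, 98), (13, 134, 95), (12, 134, 103), (12, 130, 116), (13, 136, 114), (12, 131, 113), (12, 139, 110)]
edges [232, 230, 273, 274, 269, 285, 276, 278, 279, 226, 231, 276, 279, 280, 280]
k1.pkl [250.6 249.8] [ 225  210   53   79 3058]
k1.pkl [250.5 301. ] [ 223  287   57   28 1207]
k1.pkl [(23, 30, 34), (8, 9, 114), (21, 15, 118), (15, 17, 123), (18, 9, 138), (14, 128, 106), (13, 129, 103), (12, 129, 103), (13, 134, 105), (13, 131, 97), (13, 135, 98), (12, 129, 101), (12, 131, 101), (8, 10, 104), (12, 133, 100), (13, 134, 105), (13, 135, 113), (13, 138, 113)]
edges [272, 227, 284, 276, 273, 285, 276, 278, 279, 273, 226, 276, 277, 279, 280]
i.pkl
165 YYYYYYYYYYYYYYYYYYYYYYYYYYYYYYYYYYYYYYYY...
170 YYYYYYYYYYYYYYYYYYYYYYYYYYYYYYYYYYYYYYYY...
175 YYYYYYYYYYYYYYYYYYYYYYYYYYYYYYYYYYYYYYYY...
180 YYYYYYYYYYYYYYDYYYYYYYY
[... 2111 characters left out ...]
wwwwwwwwwwwwwwwwwDD.......DD
250 .......DDDwwwwwwwwwwwwwwwwwwwwwwDDD.......D
255 DDDDD..DDwwwwwwwwwwwwwwwwwwwwwwwDDD..DDDD..
260 DDDDDDDDDwwwwwwwwwwwwwwwwwwwwwwwDDDDDDDDDD.
265 DDDDDDDDDwwwwwwwwwwwwwwwwwwwwwwwwDDDDDDDDDD
270 DDDDDDDDDwwwwwwwwwwwwwwwwwwwwwwwwDDDDDDDDDD
275 DDDDDDDDwwwwwwwwwwwwwwwwwwwwwwwwwwDDDDDDDDD
280 DDDDDDDDwwwwwww...........wwwwwwwwDDDDDDDDD
285 DDDDDDDDww.....................wwwDDDDDDDDD
290 DDDDDDD......wwwwwwwwwwwwwww.......DDDDDDDD
295 DDDDDD....wwwwwwwwwwwwwwwwwwwwww...DDDDDDDD
300 DDDDD..wwwwwwwwwwwwwwwwwwwwwwwwwww..DDDDDDD
305 DDDDDD.wwwwwwwwwwwwwwwwwwwwwwwwwwww.DDDDDDD
310 DDDDDD.D.wwwwwwwwwwwwwwwwwwwwwwwwDDwDDDDDDD
315 DDDDDDDDDDDDDDDDDDDDDDDDDDDDDDDDDDDDDDDDDDD
```

The pusher has tipped in the grip: the foot moved towards tool +x and the handle top towards -x. So the last press landed on the rib, which explains the higher stop. I'll work out the tilt and take a clear look at the cover for its height.

```bash
python3 -m jog '[[[-0.04,0.01,-0.01],[0,0,0]],[[-0.07,0.02,-0.02],[0,0,0]],[[-0.07,0.02,-0.02],[0,0,0]],[[-0.07,0.02,-0.02],[0,0,0]]]'|grep -v rot
python3 - <<'E'
from h import *;import pickle
o,w=pickle.load(open("k1.pkl","rb"))[:2]
Z={'tool_rot':np.zeros(3),'tool_pos':np.zeros(3)}
for n,p,z in(("sole i",(250,189),.0438),("sole k",(246,175),.0438),("collar i",(250,264),-.045),("collar k",(246,280),-.045)): print(n,(ray(w,p,z,Z)*1e3).round(1))
E
python3 look.py k2.pkl
```

```text
t: 25.85
tool_pos: [0.5829, -0.1723, 0.2183]
contact_force: [-0.7, -0.1, -1.3]
opening: 0.0205
grip_force: 59.7
sole i [[15.1 -0.1 43.8]]
sole k [[25.  -2.8 43.8]]
collar i [[  9.3   0.1 -45. ]]
collar k [[  2.   -1.5 -45. ]]
[ 0.58288987 -0.17228413  0.21827285]
wrist quad [[310, 0], [304, 137], [243, 138], [244, 0]] 8813
0.036 [[0.3904, -0.1485], [0.5313, -0.1196], [0.5471, -0.1878], [0.4055, -0.2161]]
0.052 [[0.3967, -0.1503], [0.5306, -0.1229], [0.5457, -0.1877], [0.4111, -0.2146]]
wrist red [274.7 145.7] [ 26  20 451] case xy mm [82.3 -1.7]
top red [264.2 227.2] [ 9  7 49] case xy mm [-83.9  -0.1]
```

```bash
python3 wid.py k2.pkl 225 340 3 137; python3 - <<'E'
from h import *;import pickle
o,w,s,t=pickle.load(open("k2.pkl","rb"))
hsv=cv2.cvtColor(w["image"],cv2.COLOR_BGR2HSV)
for r in range(118,166,2):
    print(r,"".join("Y" if 20<=h<=40 and sa>80 and v>50 else "R" if (h<9 or h>171) and sa>120 else "D" if v<60 else "." for h,sa,v in hsv[r,232:322:2]))
# where the a-end top edge middle/outer rim should show, for home and for up
c,sn=np.cos(.209),np.sin(.209);A=np.array([[c,-sn],[sn,c]])
L=np.array([[75,30,36],[75,30,38.5],[75,30,44],[75,30,52],[80,30,36],[77,30,36],[71,0,39],[79,0,53],[75,0,57],[93,0,57]])/1e3
print(np.c_[L*1e3,proj(w,np.c_[L[:,:2]@A.T+[.4655,-.1678],L[:,2]],o).round(1)])
E
```

```text
9 case x -61.3 y -0.3 z 32.7
18 case x -51.8 y -0.3 z 34.2
27 case x -42.3 y -0.3 z 35.8
36 case x -32.8 y -0.3 z 37.4
45 case x -24.4 y -0.4 z 34.1
54 case x -14.9 y -0.4 z 35.9
63 case x -6.1 y -0.5 z 32.7
72 case x 2.9 y -0.6 z 29.3
81 case x 12.7 y -0.6 z 31.3
90 case x 23.0 y -1.5 z 38.5
99 case x 32.4 y -0.6 z 35.5
108 case x 42.2 y -1.7 z 37.6
117 case x 52.1 y -0.7 z 34.6
126 case x 62.2 y -0.8 z 31.5
135 case x 71.9 y -1.8 z 39.2
slope 0.029; z at b,0,a:  [34.11986323 35.5131223  36.90638136]
118 ......YYYYYYYYYYYYYYYYYYYYYYYYYYYYYYY........
120 ......YYYYYYYYYYYYYYYYYYYYYYYYYYYYYYY........
122 ......YYYYYYYYYYYYYYYYYYYYYYYYYYYYYYY........
124 ......YYYYYYYYYYYYYYYYYYYYYYYYYYYYYYY........
126 ......YYYYYYYYYYYYYYYYYYYYYYYYYYYYYYY........
128 ......YYYYYYYYYYYYYYYYYYYYYYYYYYYYYYY........
130 ......YYYYYYYYYYYYYYYYYYYYYYYYYYYYYYY........
132 ......YYYYYYYYYYYYYYYYYYYYYYYYYYYYYYY........
134 ......YYYYYYYYYYYYYYYYYYYYYYYYYYYYYYY........
136 ......YYYYYYYYYY.RRRRRRRRRRYYYYYYYYYY........
138 ......YYYYYYYYYY.RRRRRRRRRRYYYYYYYYY.........
140 ................RRRRRRRRRRR............
[... 237 characters left out ...]
RR.................
152 ................RRRRRRRRRRRR.................
154 ................RRRRRRRRRRRR.................
156 .............................................
158 .............................................
160 .............................................
162 .............................................
164 .............................................
[[ 75.   30.   36.  300.9 137.6]
 [ 75.   30.   38.5 301.3 137.7]
 [ 75.   30.   44.  302.2 138.2]
 [ 75.   30.   52.  303.5 138.8]
 [ 80.   30.   36.  300.8 141.9]
 [ 77.   30.   36.  300.9 139.3]
 [ 71.    0.   39.  275.2 134.1]
 [ 79.    0.   53.  276.1 142.5]
 [ 75.    0.   57.  276.6 139.1]
 [ 93.    0.   57.  276.2 155.8]]
```

```bash
python3 wid.py e.pkl 200 300 106 228|tail -1; python3 wid.py i.pkl 0 512 50 60 2>/dev/null|tail -1; python3 - <<'E'
from h import *;import pickle
o,w,s,t=pickle.load(open("k1.pkl","rb"))
hsv=cv2.cvtColor(w["image"],cv2.COLOR_BGR2HSV)
for r in range(30,72,2):
    print(r,"".join("Y" if 20<=h<=40 and sa>80 and v>50 else "R" if (h<9 or h>171) and sa>120 else "D" if v<60 else "." for h,sa,v in hsv[r,256:350:2]))
c,sn=np.cos(.209),np.sin(.209);A=np.array([[c,-sn],[sn,c]])
L=np.array([[-75,30,36],[-75,30,52],[-71,0,39],[-79,0,53],[-93,0,57],[-75,0,36]])/1e3
print(np.c_[L*1e3,proj(w,np.c_[L[:,:2]@A.T+[.4655,-.1678],L[:,2]],o).round(1)])
E
```

```text
slope 0.018; z at b,0,a:  [54.51243678 55.37943586 56.24643494]
30 ...............................................
32 ...............................................
34 ...............................................
36 ...................RRRRRRRRRRRRR...............
38 ...................RRRRRRRRRRRRR...............
40 ...................RRRRRRRRRRRRR...............
42 ...................RRRRRRRRRRRRR...............
44 ...................RRRRRRRRRRRRR...............
46 ..................RRRRRRRRRRRRRR...............
48 ..................RRRRRRRRRRRRR................
50 .................RRRRRRRRRRRRRR................
52 ................RRRRRRRRRRRRRRR................
54 ..................RRRRRRRRRRRR.................
56 ..................RRRRRRRRRRRR.................
58 ..................RRRRRRRRRRR..................
60 .......YYYYYYYYYYY.RRRRRRRRRR..................
62 ......YYYYYYYYYYYYYYYYYYYYYYYYYYYYYYYYYY.......
64 ......YYYYYYYYYYYYYYYYYYYYYYYYYYYYYYYYYY.......
66 ......YYYYYYYYYYYYYYYYYYYYYYYYYYYYYYYYYY.......
68 ......YYYYYYYYYYYYYYYYYYYYYYYYYYYYYYYYY........
70 ......YYYYYYYYYYYYYYYYYYYYYYYYYYYYYYYYY........
[[-75.   30.   36.  330.3  58.3]
 [-75.   30.   52.  334.7  55.5]
 [-71.    0.   39.  301.9  61.4]
 [-79.    0.   53.  304.7  50.4]
 [-93.    0.   57.  306.   34.1]
 [-75.    0.   36.  301.6  57.9]]
```

Both clips' hook tips show over the cover's ends where closed clips should be, and the heights agree with home against the level reference. So the cover is snapped in. Now I'll return the pusher, turning the tool by -0.19 rad about y to bring it upright.

```bash
python3 -m jog '[[[0.04,0.01,0],[0,-0.04,0]],[[0.075,0.04,0],[0,-0.08,0]],[[0.09,0.085,0],[0,-0.12,0]],[[0.095,0.13,0],[0,-0.16,0]],[[0.095,0.175,0],[0,-0.19,0]]]'|grep -v grip
python3 - <<'E'
from h import *;from station import ctrl
o=ctrl.get_obs();th=-.19
B=np.array([[-1,0,0],[0,1,0],[0,0,-1]])@R.from_rotvec([0,th,0]).as_matrix()
A=R.from_rotvec(o["tool_rot"])
print(A.inv().apply(np.array([.465,.2935,.13])-o["tool_pos"]),(A.inv()*R.from_matrix(B)).as_rotvec(),o["q"].round(2))
E
```

```text
t: 26.5
tool_pos: [0.4527, -0.0213, 0.22]
tool_rot: [-0.302, 2.938, 0.031]
contact_force: [1.2, 0.7, -0.2]
opening: 0.021
[-0.05772472  0.30559924  0.10317071] [ 0.04001565 -0.00095927  0.20080358] [-0.27 -0.52  2.12  0.09  1.37 -2.05]
```

```bash
python3 -m jog '[[[-0.01,0.045,0],[0.008,0,0.04]],[[-0.02,0.09,0],[0.016,0,0.08]],[[-0.035,0.135,0.005],[0.024,0,0.12]],[[-0.045,0.18,0.01],[0.032,0,0.16]],[[-0.055,0.22,0.012],[0.04,0,0.2]]]'|grep -v grip
python3 -m jog '[[[0,0.04,0],[0,0,0]],[[0,0.09,0],[0,0,0]],[[0,0.09,0],[0,0,0]],[[0,0.09,0],[0,0,0]]]'|grep -v grip
cat > rest.py <<'E'
from h import *;from station import ctrl;import sys
o=ctrl.get_obs();th=-.19
B=np.array([[-1,0,0],[0,1,0],[0,0,-1]])@R.from_rotvec([0,th,0]).as_matrix()
A=R.from_rotvec(o["tool_rot"]);print(A.inv().apply(np.array([.465,.2935,float(sys.argv[1])])-o["tool_pos"]),(A.inv()*R.from_matrix(B)).as_rotvec(),A.as_matrix()[:,2])
E
python3 rest.py .1
```

```text
t: 27.0
tool_pos: [0.4631, 0.2065, 0.2188]
tool_rot: [-0.004, 2.954, -0.002]
contact_force: [1.0, -0.3, -0.6]
opening: 0.0206
t: 27.4
tool_pos: [0.4631, 0.2952, 0.2187]
tool_rot: [-0.009, 2.955, -0.003]
contact_force: [0.2, -1.0, -0.7]
opening: 0.0208
[ 0.02021434 -0.00138422  0.11703157] [-0.00124886 -0.00318137  0.00609442] [ 0.18573743 -0.00125855 -0.98259861]
```

```bash
python3 -m jog '[[[0.005,-0.001,0.03],[0,0,0]],[[0.01,-0.001,0.06],[0,0,0.003]],[[0.015,-0.001,0.09],[0,-0.003,0.006]],[[0.02,-0.001,0.117],[0,-0.003,0.006]],[[0.02,-0.001,0.117],[0,-0.003,0.006]]]'|grep -v grip
python3 rest.py .055
python3 - <<'E'
from h import *;from station import ctrl,optics
s=optics.get_image("scene");t=optics.get_image("top")
o=ctrl.get_obs();print(o["tool_pos"])
p=proj(s,[[.4635,.2935,.056],[.4635,.2935,.15],[.4635,.2935,.005]]);print("scene expected sole,top,dish",p.round(1).tolist())
hsv=cv2.cvtColor(s["image"],cv2.COLOR_BGR2HSV);u,v=p[0].astype(int)
for r in range(v-35,v+30,2): print(r,"".join("w" if 3<h<20 and sa>100 and vv<170 and r>0 and sa>125 else "D" if vv<50 else "g" if sa<45 else "." for h,sa,vv in hsv[r,u-28:u+28]))
E
```

```text
t: 27.9
tool_pos: [0.463, 0.2903, 0.0958]
tool_rot: [0.006, 2.959, -0.008]
contact_force: [-0.6, -1.1, -1.4]
opening: 0.0206
[0.00545093 0.00339514 0.04045636] [-0.0054502  -0.00741661 -0.00347181] [ 0.18155858 -0.00543724 -0.9833651 ]
[0.46631914 0.29252297 0.10117489]
scene expected sole,top,dish [[174.7, 156.6], [172.6, 136.9], [175.8, 166.9]]
121 gggg..gggggDDDDDDDDDDDDDDDDDDD.ggggggg..gg..g..g..gg.g..
123 .g.g.g..ggggDDDDDDDDDDDDDDDDDg..gggggg.gggggg.gggg..gg.g
125 g.g.gg.g..gggDDDDDDDDDDDDDDDDg..gg..gg...gggggggg..ggg.g
127 gggg.gg.gg.gDDDDDDDDDDDDDDDDDg.ggg..gg.g.g.gggg.gg.ggggg
129 ggggggg.gg..gDDDDDDDDDDDDDDDggggg.g...gggggg.ggggggg.g.g
131 .ggggg..ggggggDDDDDDDDDDDDDDggggg....ggggggg.gg..gggggg.
133 g.g.ggg.gggggg.DDDDDDDDDDDDDDDgggggD.gg.gg..gg..gg......
135 ..ggggggg..gggggDggDDDDDDDDDDDDDDDD.g.ggg..ggg..........
137 ggggggg.ggggggggg.DDDDDDDDDDDDDDDDD.gg.ggg.......DDg....
139 .gggggggggg.g.gggg..gDDDDDD..DDDDDggg.................DD
141 gg.ggggggggg.gg.ggggggDDwwDDDDDDD.......................
143 g..ggggggg.g.ggggggggggDww.DDDD.........................
145 .ggggg...gggg.g
[... 561 characters left out ...]
DDDDDDDDDD...................
165 ......................DDDDDDDDDDDDDDDDD.................
167 .....................DDDDDDDDDDDDDDDDDDD................
169 .....................DDDDDDDDDDDDDDDDDD.................
171 ......................DDDDDDDDDDDDD.....................
173 ........................................................
175 gDD.....................................................
177 DDDDD...................................................
179 DDDDDDD.................................................
181 DDDDDDD.................................................
183 DDDDDDDg................................................
185 DDDDDDDD................................................
```

The scene map shows the foot vertical at column offset 27.5, where it should be over the dish. I'll lower it.

```bash
python3 -m jog '[[[0.003,0,0.015],[0,0,0]],[[0.006,0,0.03],[0,0,0]],[[0.008,0,0.041],[0,0,0]],[[0.009,0,0.045],[0,0,0]],[[0.009,0,0.045],[0,0,0]]]'|grep -v grip
python3 -m jog '[[[0,0,0.002],[0,0,0]],[[0.001,0,0.004],[0,0,0]],[[0.001,0,0.004],[0,0,0]],[[0.001,0,0.004],[0,0,0]]]'|grep -v grip
```

```text
t: 28.5
tool_pos: [0.4652, 0.2937, 0.0539]
tool_rot: [0.002, 2.952, -0.002]
contact_force: [0.1, -0.4, -0.8]
opening: 0.0205
t: 28.9
tool_pos: [0.4659, 0.2941, 0.0514]
tool_rot: [0.002, 2.95, 0.0]
contact_force: [-0.2, -0.7, -0.8]
opening: 0.0208
```

```bash
for i in 1 2 3; do python3 -m jog '[[[0,0,0.001],[0,0,0]],[[0,0,0.002],[0,0,0]],[[0,0,0.002],[0,0,0]],[[0,0,0.002],[0,0,0]]]'|egrep 'pos|force'; done
```

```text
tool_pos: [0.4661, 0.294, 0.0491]
contact_force: [-0.5, -0.0, -1.2]
grip_force: 59.8
tool_pos: [0.4665, 0.294, 0.0471]
contact_force: [-0.0, 1.1, -1.2]
grip_force: 59.8
tool_pos: [0.4671, 0.2941, 0.046]
contact_force: [-4.1, -1.1, 6.3]
grip_force: 60.7
```

```bash
python3 -m jog '[[[0,0,-0.001],[0,0,0]],[[0,0,-0.001],[0,0,0]],[[0,0,-0.001],[0,0,0]],[[0,0,-0.001],[0,0,0]],[[0,0,-0.001],[0,0,0]]]' 0.6
python3 -m jog '[[[-0.002,0,-0.01],[0,0,0]],[[-0.006,0,-0.03],[0,0,0]],[[-0.012,0,-0.06],[0,0,0]],[[-0.02,0,-0.1],[0,0,0]],[[-0.03,0,-0.15],[0,0,0]]]'
python3 -m jog '[[[0,0,0],[0,0.05,0]],[[0,0,0],[0,0.1,0]],[[0,0,0],[0,0.15,0]],[[0,0,0],[0,0.19,0]],[[0,0,0],[0,0.19,0]]]'
python3 - <<'E'
from h import *;from station import ctrl,optics
o=ctrl.get_obs();w=optics.get_image("wrist");t=optics.get_image("top");s=optics.get_image("scene");print(o["tool_pos"],o["t"])
for c,st,b in blobs(mask(w,(5,90,120),(20,255,255)),100):
    P=ray(w,c,.104,o)[0]
    print("wood",c,st,P)
hsv=cv2.cvtColor(w["image"],cv2.COLOR_BGR2HSV)
print(proj(w,[[.4635,.2935,.006],[.4635,.2935,.104],[.4635,.2935,.004]],o))
u,v=proj(w,[[.4635,.2935,.004]],o)[0].astype(int)
for r in range(v-40,v+56,4): print(r,"".join("w" if 3<h<20 and sa>100 else "D" if vv<55 else "g" if sa<35 else "." for h,sa,vv in hsv[r,u-45:u+45:2]))
E
```

```text
t: 30.6
tool_pos: [0.4667, 0.2939, 0.0461]
tool_rot: [0.002, 2.95, -0.0]
contact_force: [0.6, 0.4, 0.1]
opening: 0.0512
grip_force: 0.0
t: 31.1
tool_pos: [0.4664, 0.2933, 0.1984]
tool_rot: [0.002, 2.953, -0.002]
contact_force: [0.6, 1.5, 0.2]
opening: 0.0515
grip_force: 0.0
t: 31.6
tool_pos: [0.4685, 0.2939, 0.199]
tool_rot: [0.004, 3.139, 0.001]
contact_force: [-0.7, -0.3, -0.3]
opening: 0.0513
grip_force: 0.0
[0.46853831 0.29387525 0.19902799] 31.6
wood [246.58139535 185.81395349] [240 180  15  13 129] [0.46488467 0.29064044 0.104     ]
[[250.00976733 163.74075664]
 [249.8498358  184.27403293]
 [250.01211384 163.44002377]]
123 .............................................
127 .............................................
131 g..gg............DDDDDDDDDDD.................
135 .............DDDDDDDDDDDDDDDDDDD.............
139 ..........DDDDDDDDDDDDDDDDDDDDDDDDD..........
143 ..g......gDDDDDDgDDDDDDDDDDDDDDDDDDD.........
147 ........ggDDDggggggDDDDDDDDDDDDDDDDDDD.......
151 .......ggDggggggDggDDgggggDDDDDDDDDDDD.......
155 ......ggDggDgDgggDggggggggggDDDDDDDDDDD..gg..
159 ......gDggggggDgDgggg.w..ggggDDggggggDgg.....
163 .....ggDggggDDggggg.wwwwwww.gggggggggDgg.....
167 ......gDgggggggDgggww.ggg.wwgggggggggDgg..g..
171 ......ggDggggggggg.wwwwwwwwg.gggggggggg......
175 .......gggggggggggwwwwwwwwww.gggggggDgg......
179 .......ggDDgggggg.wwwwwwwwwww.gggggDgg..gg...
183 .........ggDggggggwwwwwwwwwwwggggDgg.........
187 ..........gggDDgggwwwwwwwwwwgg.Dggg..........
191 ......g......gggDDDg.wwww.gDgggg.............
195 .................gggggggggg..................
199 .....................g.g.....................
203 ..g..........................................
207 .g......................................g....
211 g............................................
215 ........g.........gg.........................
```

The pusher stands upright within 3 mm of the dish centre. I have time for one last check of the cover from the earlier reference pose.

```bash
python3 -m jog '[[[0,-0.045,0],[0,0,-0.04]],[[0,-0.09,0],[0,0,-0.08]],[[0,-0.135,0],[0,0,-0.12]],[[0,-0.18,0],[0,0,-0.16]],[[0,-0.225,0],[0,0,-0.209]]]' 0.4|head -2
python3 -m jog '[[[0.02,-0.04,0],[0,0,0]],[[0.035,-0.08,0],[0,0,0]],[[0.05,-0.12,-0.01],[0,0,0]],[[0.065,-0.16,-0.02],[0,0,0]],[[0.09,-0.205,-0.02],[0,0,0]]]'|head -2
python3 -m jog '[[[0,-0.02,0],[0,0,0]],[[0,-0.02,0],[0,0,0]],[[0,-0.02,0],[0,0,0]]]'|head -2
python3 look.py m.pkl; python3 wid.py m.pkl 200 310 110 222|tail -1
python3 - <<'E'
from h import *;import pickle
o,w,s,t=pickle.load(open("m.pkl","rb"))
c,sn=np.cos(.209),np.sin(.209);A=np.array([[c,-sn],[sn,c]])
L=np.array([[-71,0,39],[-93,0,57],[71,0,39],[93,0,57],[75,30,36],[-75,30,36]])/1e3
P=proj(w,np.c_[L[:,:2]@A.T+[.4655,-.1678],L[:,2]],o);print(P.round(1).tolist())
hsv=cv2.cvtColor(w["image"],cv2.COLOR_BGR2HSV);u=int(P[0,0])
for r in list(range(int(P[1,1])-4,int(P[0,1])+8,2))+list(range(int(P[2,1])-8,int(P[3,1])+6,2)):
    print(r,"".join("Y" if 20<=h<=40 and sa>80 and v>50 else "R" if (h<9 or h>171) and sa>120 else "D" if v<60 else "." for h,sa,v in hsv[r,u-40:u+44:2]))
E
```

```text
t: 32.25
tool_pos: [0.4666, 0.0676, 0.1984]
t: 32.75
tool_pos: [0.4221, -0.1503, 0.2201]
t: 33.05
tool_pos: [0.4256, -0.168, 0.218]
[ 0.42563428 -0.16796673  0.21798717]
wrist quad [[215, 140], [273, 141], [269, 258], [219, 257]] 6553
0.036 [[0.3999, -0.2146], [0.3873, -0.1493], [0.534, -0.1205], [0.5459, -0.1838]]
0.052 [[0.3979, -0.213], [0.386, -0.1509], [0.5254, -0.1235], [0.5367, -0.1837]]
wrist red [243.1 132.1] [ 25  18 414] case xy mm [-84.1   0.5]
wrist red [243.2 266.9] [ 21  22 426] case xy mm [78.4 -0.7]
[[243.0, 142.7], [242.4, 123.7], [244.0, 255.2], [243.9, 278.2], [267.4, 256.7], [269.3, 138.9]]
119 ..........................................
121 ..........................................
123 ..........................................
125 ..............RRRRRRRRRRRRR...............
127 ..............RRRRRRRRRRRRR...............
129 ..............RRRRRRRRRRRRR...............
131 ..............RRRRRRRRRRRRR...............
133 ...............RRRRRRRRRRR................
135 ...............RRRRRRRRRRR................
137 ...............RRRRRRRRRRR................
139 .......
[... 778 characters left out ...]
........Y
269 DDDDDDD.........RRRRRRRRR................Y
271 DDDDDDD........RRRRRRRRRRR................
273 DDDDDDD........RRRRRRRRRRR................
275 DDDDDD.........RRRRRRRRRRR................
277 DDDDDD..........RRRRRRRRRR................
279 DDDDDD....................................
281 DDDDDD....................................
283 DDDDDD....................................Traceback (most recent call last):
  File "wid.py", line 7, in <module>
    x=np.where(m[r])[0];e=[[x.min()-.5,r],[x.max()+.5,r]]
                            ~~~~~^^
    return umr_minimum(a, axis, None, out, keepdims, initial, where)
ValueError: zero-size array to reduction operation minimum which has no identity
```

Both clips show closed over the cover's ends and the arm is clear, so I'll hand in.

```bash
python3 wid.py m.pkl 200 285 144 225|tail -1; python3 -c "
from station import job;print(job.finish_job())"
```

```text
slope -0.060; z at b,0,a:  [36.83856863 33.96413772 31.08970681]
the job is handed in; nothing more can be done
None
```

The job is handed in (no verdict was returned): my last measurements show the cover home with both clips over its ends and the pusher upright in its rest within 3 mm of centre. The pusher tipped in the grip, so one press of about 34 N landed on the cover's rib instead of the pad. The last height check was too noisy to confirm level to the tolerance, and the hub and marker were not re-measured.

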